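Probe a brake disc's hat seam for cracks

TASK

Check the brake disc's hat seam for cracks: take the probe out of its stand, zero it by holding it upright with its sprung tip pressed lightly on top of the reference block for a good second, then run the tip along the seam at the foot of the hat, on the robot's side, from seam point 0 by the lever-handle clamp to point 6 by the hexagon-nut clamp. Make it one slow unbroken pass of about 2 cm a second, coming down and lifting off only at the two ends, with the tip always lightly pressed in but never to its stop, and the probe leaning outwards from the hat by about 35 degrees. Then hang the probe back in its stand by its collar and let go, without hitting the disc, plate or clamps with the arm or shifting anything else on the bench.

Things in the scene. Friction and masses are not known exactly. Their poses are not given: they have to be found in the camera images.
- probe: Cordless crack-detector probe, 0.14 to 0.24 kg, 180 mm long; starts hanging in the stand. z axis runs up it; origin at the nose's end. Steel nose z 0 to 65 mm, 22 mm across (13 at the end); collar 44 mm across, z 65 to 71; round grey handle 26 mm across (27 over the black bands), z 71 to 156. A thin sprung tip sticks out below the nose.
- probe_grip (a point): a point on the axis near the middle of the probe's handle, 116 mm up from the probe's origin; axes as the probe
- probe_seat (a point): centre of the underside of the probe's collar, 65 mm up its axis from the origin
- tip_ball (a point): centre of the ball (4 mm radius) at the sprung tip's end, on the probe's axis; at z = -20 mm of the probe when the tip is out
- tip (a joint): how far the sprung tip is pushed into the nose along the probe's axis, m: 0 out, 0.012 at its stop; it starts to give at 0.8 N and adds 0.2 N per mm
- stand_rim (a point): Centre of the mouth of the fixed stand's tube, 105 mm up; z points out along the tube, which leans 30 degrees from vertical (towards its stand's -x). Bore 29 mm, outside 39, length 56, open below; base plate 130 x 95 x 12 mm. The stand is on the left or right of the bench. At rest the probe's collar sits flat on this rim, axes in line.
- block: Steel reference block lying loose on the bench on the side away from the stand, 45 x 120 x 24 mm (its x, y, z), up to 0.95 kg; three fine saw notches near its +y end. Origin at the centre of its underside.
- fixture: Fixed plate 220 x 400 x 25 mm (x, y, z; origin centre of underside) with a brake disc clamped on it, robot on its -x side. Two strap clamps, 32 mm wide, lie on the disc along its +y and -y radii, 94 to 198 mm from the axis, tops 63 mm up. The +y one has a black lever handle (up to 113 mm high, lever towards +x), the -y one a plain hexagon nut (stud up to 104 mm).
- hat_top (a point): Centre of the top of the brake disc's hat, on the disc's axis, 99 mm above the bench. The hat is grey, 148 mm across, upright wall 50 mm high, standing on the disc's flat ring: 260 mm across, upper face 49 mm above the bench.
- seam_0 (a point): point 0 of 7 along the seam where the hat's wall meets the ring's face, on the robot's side, every 15 degrees - the start, 45 degrees round the disc from the lever-handle clamp's strap; given where the tip's ball centre lies when it touches both (4 mm off wall and face: 78 mm from the disc's axis, 53 mm above the bench)
- seam_1 (a point): point 1 of 7 along the seam where the hat's wall meets the ring's face, on the robot's side, every 15 degrees; given where the tip's ball centre lies when it touches both (4 mm off wall and face: 78 mm from the disc's axis, 53 mm above the bench)
- seam_2 (a point): point 2 of 7 along the seam where the hat's wall meets the ring's face, on the robot's side, every 15 degrees; given where the tip's ball centre lies when it touches both (4 mm off wall and face: 78 mm from the disc's axis, 53 mm above the bench)
- seam_3 (a point): point 3 of 7 along the seam where the hat's wall meets the ring's face, on the robot's side, every 15 degrees; given where the tip's ball centre lies when it touches both (4 mm off wall and face: 78 mm from the disc's axis, 53 mm above the bench)
- seam_4 (a point): point 4 of 7 along the seam where the hat's wall meets the ring's face, on the robot's side, every 15 degrees; given where the tip's ball centre lies when it touches both (4 mm off wall and face: 78 mm from the disc's axis, 53 mm above the bench)
- seam_5 (a point): point 5 of 7 along the seam where the hat's wall meets the ring's face, on the robot's side, every 15 degrees; given where the tip's ball centre lies when it touches both (4 mm off wall and face: 78 mm from the disc's axis, 53 mm above the bench)
- seam_6 (a point): point 6 of 7 along the seam where the hat's wall meets the ring's face, on the robot's side, every 15 degrees - the finish, 45 degrees short of the hexagon-nut clamp's strap; given where the tip's ball centre lies when it touches both (4 mm off wall and face: 78 mm from the disc's axis, 53 mm above the bench)
- pad_a: Leave alone: brake pad lying flat, 50 x 144 x 18 mm, in front of the fixture; origin on the bench under the middle
- pad_b: Leave alone: the other brake pad lying flat, 50 x 144 x 18 mm, at the left of the bench; origin on the bench under the middle
- spray: Leave alone: upright spray can, 62 mm across, 190 mm high; origin on the bench under the middle
- wrench: Leave alone: wrench lying flat, 200 mm long
- brush: Leave alone: brush lying flat, 190 mm long
- micrometer: Leave alone: outside micrometer lying flat, about 160 x 80 x 25 mm, in front of the fixture; origin on the bench under the middle
- meter: Leave alone: flat display unit with a screen, 85 x 150 x 37 mm; origin on the bench under the middle
- cone: Leave alone: steel centring cone, 80 mm across, 48 mm high; origin on the bench under the middle
Mind the look-alikes: they are no part of the job. What is shaped like the probe but green is not meant.

How it is judged:
By the outcome, as a careful person would: the job done as asked, in the order asked, and still so for the second after the job is handed in, with the robot touching nothing.
It also fails if it takes over 72 s, if anything falls off the work surface, if the arm or the gripper's body presses on something with over 40 N, if the wrist force passes 120 N, or if a joint passes its speed limit or range.

ROBOT

A 6-joint arm with a two-finger parallel gripper is mounted at the origin on the work surface. World frame = base frame: x ahead of the robot, y to its left, z up, the work surface at z = 0. Lengths are in mm, angles in degrees, forces in N, time in s.
With the tool pointing down it reaches from about 350 to 850 mm from the base axis. Payload 8.1 kg.
Tool frame: the origin (TCP) lies on the centre line of the jaws, within the pads' length; the fingertips stand 8 mm ahead of it and the grasp point (between the pads) lies 11 mm behind it (manip.tips_ahead is the distance from the TCP to the fingertips, in mm); z points along the fingers, y is the direction in which the jaws open and shut (so a half turn about z gives the same grasp; the last joint's range is limited). The gripper opens to 93 mm and grips with 3 to 60 N. Pads are 15 mm wide; open, the fingers measure 128 mm over their backs; the gripper's body (75 mm by 188 mm) begins 65 mm behind the grasp point.
Start: joints at [62.2, 7.471, 85.268, -0, 87.261, -4.893], TCP at [233.52, 552.697, 226.635] pointing down, gripper open.
Joint ranges: [-169.43, 169.43], [-51.17, 129.36], [1.28, 143.12], [-76.62, 256.62], [0, 156.53], [-152.29, 152.29]. Speed limits (degrees/s): [136.94, 136.94, 159.86, 180, 180, 180].

INTERFACE

Orientations are given as a 3x3 rotation matrix whose columns are the frame's x, y, z axes.
In Python, from workcell import manip, cams gives the robot as it stands.
- The arm moves only by the tool step_arm, never from a script. Its argument "plan" is a list of rows, each an object of numbers: "tx", "ty", "tz": the shift along the tool's x, y, z in m; "yaw": the turn about the tool's z in degrees; "fingers": the finger opening in m, from 0 to 0.093. A call has 1 to 5 rows; each row is the pose to reach, as a shift and turn from the pose commanded when the call began, along the tool's axes at that moment; what a row does not reach only later rows make up. A row lasts 1/8 s, in which the tool goes at most 62.5 mm and 10.7 degrees, less where a joint would pass 70% of its speed; a pose out of reach is approached as far as the arm can. A call with a gripper value outside its range is refused whole. The fingers move at their own pace and stop on an object; "squeeze" is the grip in N (left out, the last holds). Time passes only in rows, so rows that repeat a pose let the fingers close. It gives the time, the measured TCP pose, the force and the opening at its end, in the units of the state.
- manip.get_obs(): the state, without advancing time (a new reading comes with each control period).
- cams.snapshot(name): name is "scene" or "side" or "wrist"; returns a dict with "image" (480x640x3 uint8, blue, green, red), "range_z" (480x640 float32, mm along the optical axis (not along the pixel's ray), 0 where there is no reading), "mtx" (3x3 intrinsics, pixels), "world_from_camera" (4x4, takes a point from camera to world coordinates); the wrist camera has in their place "T_tool_cam" (4x4, takes a point from camera to tool coordinates, whose origin is the TCP and whose axes are the flange's). Camera axes: x right, y down, z forward; pixel columns grow to the right and rows downward; lengths in mm; the calibration is good to about 2 mm. A picture is of the moment at which its call begins: read the wrist's pose just before it.
- manip.job_done(): hands the job in, once; it reports no verdict.
The state is a dict: "t": time; "joint_positions": joint angles; "joint_vel": joint speeds; "tau": joint torques, N m; "tool_pos": TCP position; "tool_rot": TCP orientation; "ft_force": force on the tool from outside, world axes, zero at the start; "torque": the same for the moment, N m; "grip_width": opening from 0.0 (shut) to 1.0 (fully open).
Only numpy, scipy, OpenCV 4.12 (cv2) and the standard library are available. Lean on these libraries where they do the work, as an engineer would, in place of code of your own. Each camera call takes 0.05 s, during which the arm holds its last target.

## Working session

There is one attempt and no reset: what is moved stays moved. The work goes in short steps, Python scripts to look and compute and a tool call to move; the robot and the scene stay as the last step left them, time stands still between calls to the robot, and variables do not carry over. Pictures are saved under pics/ and viewed, and the job is handed in when it is done.

Besides the shell and the picture viewer there is one more tool, called after "Call:" as name(argument=value, ...), one argument or row to a line, values as JSON. step_arm: Moves the arm, as the interface text tells. Its arguments: {"type":"object","properties":{"plan":{"type":"array","items":{"type":"object","properties":{"tx":{"type":"number"},"ty":{"type":"number"},"tz":{"type":"number"},"yaw":{"type":"number"},"fingers":{"type":"number"}}}},"squeeze":{"type":"number"}},"required":["plan"]}

```bash
ls -la; mkdir -p pics
python3 - <<'E'
from workcell import manip, cams
import cv2, numpy as np
o=manip.get_obs(); print(o); print([a for a in dir(manip) if a[0]!='_'], manip.tips_ahead)
for n in ("scene","side","wrist"):
    s=cams.snapshot(n); cv2.imwrite(f"pics/{n}0.png",s["image"]); np.savez(f"pics/{n}0.npz",**s)
    print(n,s["mtx"].tolist()); print(np.round(s.get("world_from_camera",s.get("T_tool_cam")),3).tolist())
E
```

```text
total 12
drwxr-xr-x  3 agent agent 4096 Dec  7 11:01 .
drwxr-xr-x 23 root  root  4096 Dec  7 11:01 ..
drwxr-xr-x  2 agent agent 4096 Dec  7 11:01 pics
{'t': 0.0, 'joint_positions': array([ 6.21986248e+01,  7.51454283e+00,  8.53289599e+01, -1.14118986e-03,
        8.72627500e+01, -4.89355955e+00]), 'joint_vel': array([ 0.06071667,  0.02456749,  0.00441222, -0.02926577, -0.10858497,
        0.02787691]), 'tau': array([-2.47487042e-04, -5.59803522e+01, -4.91787994e+01,  7.67135806e-02,
        3.49573698e-02, -2.61704354e-04]), 'tool_pos': array([233.27757131, 552.18394736, 225.59640731]), 'tool_rot': array([[-9.21132636e-01,  3.89247928e-01, -8.47335338e-04],
       [ 3.89248826e-01,  9.21131169e-01, -1.64967634e-03],
       [ 1.38373895e-04, -1.84939500e-03, -9.99998280e-01]]), 'ft_force': array([ 0.46967392, -0.18164592, -0.57860469]), 'torque': array([0.04566513, 0.02961522, 0.02974935]), 'grip_width': 1.0003010901984488}
['IKError', 'get_obs', 'job_done', 'tips_ahead'] 8.0
scene [[460.39787061849773, 0.0, 321.84527207665894], [0.0, 460.39787061849773, 247.35225336478487], [0.0, 0.0, 1.0]]
[[-0.244, 0.503, -0.829, 1698.282], [0.97, 0.118, -0.214, 197.813], [-0.01, -0.856, -0.517, 861.739], [0.0, 0.0, 0.0, 1.0]]
side [[447.5429157330151, 0.0, 316.8886128437468], [0.0, 447.5429157330151, 247.1197437855639], [0.0, 0.0, 1.0]]
[[0.789, -0.347, 0.507, -170.483], [-0.614, -0.471, 0.633, -1006.72], [0.019, -0.811, -0.585, 940.653], [0.0, 0.0, 0.0, 1.0]]
wrist [[352.88709033713343, 0.0, 319.53303746715187], [0.0, 352.88709033713343, 238.51278597000507], [0.0, 0.0, 1.0]]
[[-0.0, -0.964, -0.264, 73.055], [1.0, -0.0, -0.001, 0.21], [0.0, -0.264, 0.964, -158.892], [0.0, 0.0, 0.0, 1.0]]
```

```bash
python3 - <<'E'
import cv2, numpy as np
a=cv2.imread("pics/scene0.png"); b=cv2.imread("pics/side0.png")
c=lambda im,x,y,w,h:cv2.resize(im[y:y+h,x:x+w],(400,400),interpolation=cv2.INTER_CUBIC)
cv2.imwrite("pics/crop1.png",np.hstack([c(a,235,190,90,90),c(b,280,260,90,90)]))
c=lambda im,x,y,w,h:cv2.resize(im[y:y+h,x:x+w],(400,300),interpolation=cv2.INTER_CUBIC)
cv2.imwrite("pics/crop2.png",np.vstack([np.hstack([c(a,265,255,160,120),c(b,265,180,140,105)]),np.hstack([c(a,420,250,80,60),c(b,185,200,80,60)])]))
E
cat > h.py <<'E'
import numpy as np, cv2
def load(n): return dict(np.load(f"pics/{n}.npz"))
def cloud(s,T=None):
    K=s["mtx"];z=s["range_z"]; v,u=np.mgrid[0:480,0:640]
    P=np.dstack([(u-K[0,2])/K[0,0]*z,(v-K[1,2])/K[1,1]*z,z])
    T=s["world_from_camera"] if T is None else T
    W=P@T[:3,:3].T+T[:3,3]; W[z<=0]=np.nan; return W
def ray(s,u,v,T=None):
    T=s["world_from_camera"] if T is None else T
    d=T[:3,:3]@np.array([(u-s["mtx"][0,2])/s["mtx"][0,0],(v-s["mtx"][1,2])/s["mtx"][1,1],1]); return T[:3,3],d
def onz(s,u,v,z,T=None):
    c,d=ray(s,u,v,T); return c+d*(z-c[2])/d[2]
def tri(r1,r2):
    A=[];b=[]
    M=np.zeros((3,3));q=np.zeros(3)
    for c,d in(r1,r2):
        d=d/np.linalg.norm(d);I=np.eye(3)-np.outer(d,d);M+=I;q+=I@c
    x=np.linalg.solve(M,q); gap=[np.linalg.norm((np.eye(3)-np.outer(d/np.linalg.norm(d),d/np.linalg.norm(d)))@(x-c)) for c,d in(r1,r2)]
    return x,gap
E
python3 - <<'E'
from h import *
np.set_printoptions(precision=1,suppress=True)
for n in("scene0","side0"):
    s=load(n);W=cloud(s)
    print(n)
    pts=dict(scene0=dict(top=(288,208),handle=(284,222),collar=(280,230),bench=(250,285),hat=(352,284),ring=(322,312),blk=(455,278),can=(497,268)),
     side0=dict(top=(299,278),handle=(306,287),collar=(313,300),bench=(270,300),hat=(328,218),ring=(300,240),blk=(221,225),can=(249,166)))[n]
    for k,(u,v) in pts.items(): print(k,W[v,u])
    z=W[...,2]
    # hat top
    m=(abs(z-99)<5)&(W[...,0]>300)&(W[...,0]<1000)
    m=m.astype(np.uint8); nn,l,st,ce=cv2.connectedComponentsWithStats(m)
    for i in range(1,nn):
        if st[i,4]>100: print("z99",st[i],ce[i],np.nanmean(W[l==i],0),np.nanmin(W[l==i],0),np.nanmax(W[l==i],0))
E
```

```text
scene0
top [ 374.2 -260.6  175.5]
handle [ 392.8 -271.1  130.5]
collar [ 418.  -278.   112.3]
bench [ 590.9 -328.    -2.3]
hat [645.9  13.   96.5]
ring [732.6 -53.5  51. ]
blk [436.  305.6  21.8]
can [617.1 390.  190.1]
z99 [ 74 271  53  10 104] [101.1 278.7] [ 792.7 -699.   100. ] [ 743.1 -779.2   94. ] [ 813.8 -641.9  103.9]
z99 [ 320  275   53   33 1330] [346.1 290.8] [682.7   3.4  98. ] [604.6 -71.6  94. ] [754.   75.3 103.5]
z99 [585 313  55  35 215] [609.6 334.5] [709.4 658.5  98.8] [639.1 619.8  94.1] [750.8 718.6 104. ]
z99 [572 367  68  39 274] [601.8 393.6] [912.6 593.4  99.1] [845.6 547.5  94. ] [932.5 664.9 103.9]
side0
top [ 362.3 -268.3  183. ]
handle [ 374.2 -283.4  156.2]
collar [ 390.6 -293.7  108. ]
bench [ 357.7 -121.3   -0.9]
hat [701.1  23.5  96.4]
ring [579.8  25.9  50. ]
blk [423.3 312.5  22. ]
can [598.3 380.5 187.5]
z99 [305 212  42  24 774] [325.6 223.5] [669.5  -1.9  99. ] [597.3 -75.3  94.1] [746.4  79.8 104. ]
z99 [460 365  59  33 410] [492.4 380.2] [ 562.6 -746.6   98.7] [ 533.6 -798.5   94. ] [ 607.1 -676.3  103.9]
```

Run:
```python
from h import *
from scipy.optimize import least_squares
np.set_printoptions(precision=2,suppress=True)
P=[]
for n in("scene0","side0"):
    s=load(n);W=cloud(s)
    m=(W[...,2]>118)&(np.hypot(W[...,0]-385,W[...,1]+275)<70)&(W[...,2]<230)
    print(n,m.sum(),np.argwhere(m).min(0),np.argwhere(m).max(0),W[m].min(0),W[m].max(0)); P.append(W[m])
def res(p,Q):
    c=np.array([p[0],p[1],150.]);d=np.array([p[2],p[3],1]);d/=np.linalg.norm(d)
    r=Q-c; return np.linalg.norm(r-np.outer(r@d,d),axis=1)-13
for Q in (P[0],P[1],np.vstack(P)):
    f=least_squares(res,[383,-272,-.5,.1],args=(Q,),loss="soft_l1",f_scale=1.5)
    p=f.x;d=np.array([p[2],p[3],1]);d/=np.linalg.norm(d)
    print(p,d,"tilt",np.degrees(np.arccos(d[2])),"az",np.degrees(np.arctan2(d[1],d[0])),np.std(f.fun))
```

```text
scene0 175 [204 276] [228 291] [ 355.33 -290.95  118.28] [ 420.29 -252.82  186.19]
side0 260 [275 293] [297 319] [ 348.78 -298.59  118.4 ] [ 416.91 -254.58  190.08]
[ 377.99 -271.82   -0.54    0.24] [-0.46  0.2   0.86] tilt 30.36247419360061 az 156.09263987305062 2.919106609454042
[ 376.26 -271.64   -0.56    0.23] [-0.48  0.2   0.85] tilt 31.335322875839804 az 157.59089602275517 2.7324504740852817
[ 377.08 -271.7    -0.55    0.24] [-0.47  0.2   0.86] tilt 30.978882831420467 az 156.92214982884337 2.8933751652150907
```

Run:
```python
from h import *
from scipy.optimize import least_squares
np.set_printoptions(precision=2,suppress=True)
for n in("scene0","side0"):
    s=load(n);W=cloud(s);z=W[...,2]
    c=np.array([674,2.])
    r=np.hypot(W[...,0]-c[0],W[...,1]-c[1])
    for lo,hi,nm in((57,70,"strap"),(74,120,"stud")):
        m=(z>lo)&(z<hi)&(r>95)&(r<205)
        for sg in(1,-1):
            k=m&(sg*(W[...,1]-c[1])>30); 
            Q=W[k]; 
            if len(Q)==0: continue
            d=(np.median(Q,0)-[*c,0])*sg
            print(n,nm,sg,len(Q),np.median(Q,0),"az",np.degrees(np.arctan2(d[1],d[0]))-90)
    # disc rim / hat circle fits
    m=(abs(z-99)<4)&(r<85); e=m&~cv2.erode(m.astype(np.uint8),np.ones((3,3))).astype(bool)&(r>60)
    Q=W[e]; f=least_squares(lambda p:np.hypot(Q[:,0]-p[0],Q[:,1]-p[1])-74,c,loss="soft_l1",f_scale=2);print("hat",f.x,len(Q))
    m=(abs(z-49)<4)&(r<137); e=m&~cv2.erode(m.astype(np.uint8),np.ones((3,3))).astype(bool)&(r>118)
    Q=W[e]; f=least_squares(lambda p:np.hypot(Q[:,0]-p[0],Q[:,1]-p[1])-130,c,loss="soft_l1",f_scale=2);print("ring",f.x,len(Q))
    # block
    b=(abs(z-24)<5)&(abs(W[...,0]-430)<110)&(abs(W[...,1]-309)<110)&(s["image"].min(2)>150)
    u8=b.astype(np.uint8); nn,l,st,ce=cv2.connectedComponentsWithStats(u8)
    for i in range(1,nn):
        if st[i,4]>60:
            q=W[l==i][:,:2].astype(np.float32); print("blk",st[i],cv2.minAreaRect(q))
```

```text
scene0 strap 1 221 [672.24 133.29  61.29] az 0.770134201602275
scene0 strap -1 240 [ 695.57 -135.96   61.89] az 8.887237655492711
scene0 stud 1 195 [698.66 165.87 100.62] az -8.557217815345652
scene0 stud -1 74 [ 691.81 -145.77   79.64] az 6.87255332789627
hat [676.01   1.53] 234
ring [673.72   1.62] 385
blk [438 268  41  18 297] ((425.33782958984375, 315.1195373535156), (118.3441390991211, 50.08304977416992), 67.36296844482422)
side0 strap 1 114 [652.5  141.41  62.98] az 8.76651602786221
side0 strap -1 184 [ 679.89 -156.36   62.71] az 2.1311090355853253
side0 stud 1 117 [680.09 158.66  99.71] az -2.2254362019528173
side0 stud -1 53 [ 684.11 -149.8    80.67] az 3.8093572868982903
hat [672.32   1.92] 160
ring [673.69   3.5 ] 207
blk [213 216  16  20 204] ((420.6092529296875, 312.7747497558594), (128.6006622314453, 43.65843200683594), 68.38953399658203)
```

```bash
cat > nav.py <<'E'
import numpy as np, json, sys
F="cmd.json"
def get(): return np.array(json.load(open(F)))
def put(p): json.dump([float(v) for v in p],open(F,"w"))
def axes(a):
    a=np.radians(a); return np.column_stack([[np.cos(a),np.sin(a),0],[np.sin(a),-np.cos(a),0],[0,0,-1]])
def rel(cur,tgt):
    d=axes(cur[3]).T@(np.array(tgt[:3])-cur[:3]); return [*np.round(d/1000,4),round((cur[3]-tgt[3]+180)%360-180,1)]
def rows(cur,tgt,n):
    r=np.array(rel(cur,tgt)); return [[round(float(v),4) for v in r*(i+1)/n] for i in range(n)]
def apply(tx,ty,tz,yaw):
    c=get(); p=c.copy(); p[:3]+=axes(c[3])@np.array([tx,ty,tz])*1000; p[3]-=yaw; put(p); return p
E
cat > w.py <<'E'
from workcell import manip, cams
from h import *
def snap(name,cam="wrist"):
    o=manip.get_obs(); s=cams.snapshot(cam)
    if cam=="wrist":
        T=np.eye(4);T[:3,:3]=o["tool_rot"];T[:3,3]=o["tool_pos"]; s["world_from_camera"]=T@s["T_tool_cam"]
    cv2.imwrite(f"pics/{name}.png",s["image"]); np.savez(f"pics/{name}.npz",**s); return o,s
E
python3 - <<'E'
from nav import *
put([233.52,552.697,226.635,157.093])
c=get()
for t in ([420,400,270,112],[460,200,290,67],[470,0,290,22],[400,-190,290,-23]):
    print(rel(c,t)); c=np.array(t,float)
E
```

```text
[np.float64(-0.2312), np.float64(-0.0681), np.float64(-0.0434), np.float64(45.1)]
[np.float64(-0.2004), np.float64(-0.0378), np.float64(-0.02), np.float64(45.0)]
[np.float64(-0.1802), np.float64(0.0874), np.float64(0.0), np.float64(45.0)]
[np.float64(-0.1361), np.float64(0.1499), np.float64(0.0), np.float64(45.0)]
```

Call:
step_arm(
  plan=[
    {"tx": -0.046, "ty": -0.014, "tz": -0.009, "yaw": 9},
    {"tx": -0.092, "ty": -0.027, "tz": -0.017, "yaw": 18},
    {"tx": -0.138, "ty": -0.041, "tz": -0.026, "yaw": 27},
    {"tx": -0.184, "ty": -0.054, "tz": -0.035, "yaw": 36},
    {"tx": -0.23, "ty": -0.068, "tz": -0.043, "yaw": 45},
  ],
)

```text
invalid input
```

Run:
```python
from nav import *; from w import *
p=apply(-.23,-.068,-.043,45); o,s=snap("w1"); print(p,o["tool_pos"],np.degrees(np.arctan2(o["tool_rot"][1,0],o["tool_rot"][0,0])),o["ft_force"])
print(rel(p,[460,200,290,67]))
```

```text
[418.91362599 400.53523265 269.635      112.093     ] [233.31332169 552.30796647 225.82887896] 157.0939344681263 [0.23601249 0.48134844 0.02618487]
[np.float64(-0.2013), np.float64(-0.0374), np.float64(-0.0204), np.float64(45.1)]
```

Call:
step_arm(
  plan=[
    {"tx": -0.046, "ty": -0.014, "tz": -0.009, "yaw": 9, "fingers": 0.093},
    {"tx": -0.092, "ty": -0.027, "tz": -0.017, "yaw": 18, "fingers": 0.093},
    {"tx": -0.138, "ty": -0.041, "tz": -0.026, "yaw": 27, "fingers": 0.093},
    {"tx": -0.184, "ty": -0.054, "tz": -0.035, "yaw": 36, "fingers": 0.093},
    {"tx": -0.23, "ty": -0.068, "tz": -0.043, "yaw": 45, "fingers": 0.093},
  ],
)

```text
t: 0.82
tool_pos: [419.9, 399.4, 269.8]
tool_rot: [[-0.371, 0.928, -0.0], [0.928, 0.371, 0.0], [0.0, -0.0, -1.0]]
ft_force: [-0.0, 0.3, -0.2]
grip_width: 0.998
```

Run:
```python
from nav import *; from w import *
p=get(); o,s=snap("w1"); print(p,o["t"],o["tool_pos"],np.degrees(np.arctan2(o["tool_rot"][1,0],o["tool_rot"][0,0])),o["ft_force"])
print(rel(p,[460,200,290,67]))
```

```text
[418.91362599 400.53523265 269.635      112.093     ] 0.825 [419.90823474 399.41590786 269.84603626] 111.8039347289625 [-0.00060695  0.29672619 -0.17087219]
[np.float64(-0.2013), np.float64(-0.0374), np.float64(-0.0204), np.float64(45.1)]
```

Run:
```python
from nav import *; from h import *
s=load("w1"); b=(s["image"].min(2)>215).astype(np.uint8)
n,l,st,ce=cv2.connectedComponentsWithStats(b)
for i in range(1,n):
    if st[i,4]>300: print(st[i],ce[i])
i=l[270,298]; c=max(cv2.findContours((l==i).astype(np.uint8),0,2)[0],key=cv2.contourArea)
q=np.array([onz(s,u,v,24)[:2] for u,v in c[:,0].astype(float)],np.float32)
print(cv2.minAreaRect(q)); Q=cloud(s)[l==i]; print(np.median(Q,0))
```

```text
[336  48  54  53 869] [363.29344074  73.48791715]
[311 163  58  38 834] [340.65107914 180.42206235]
[ 252  226   92   90 3433] [297.73201282 270.55112147]
[473 282  33  37 551] [487.27404719 298.45735027]
((423.7705078125, 314.85626220703125), (120.24507904052734, 45.32487106323242), 68.41809844970703)
[nan nan nan]
```

Call:
step_arm(
  plan=[
    {"tx": -0.04, "ty": -0.0075, "tz": -0.004, "yaw": 9, "fingers": 0.093},
    {"tx": -0.08, "ty": -0.015, "tz": -0.008, "yaw": 18, "fingers": 0.093},
    {"tx": -0.12, "ty": -0.0225, "tz": -0.012, "yaw": 27, "fingers": 0.093},
    {"tx": -0.16, "ty": -0.03, "tz": -0.016, "yaw": 36, "fingers": 0.093},
    {"tx": -0.2, "ty": -0.0375, "tz": -0.02, "yaw": 45, "fingers": 0.093},
  ],
)

```text
t: 1.5
tool_pos: [459.3, 200.0, 289.6]
tool_rot: [[0.393, 0.919, -0.0], [0.919, -0.393, -0.0], [-0.0, -0.0, -1.0]]
ft_force: [-0.0, 0.9, 0.2]
grip_width: 1.0
```

Run:
```python
from nav import *
p=apply(-.2,-.0375,-.02,45); print(p,rel(p,[470,0,290,22]))
```

```text
[459.38929162 201.11615008 289.635       67.093     ] [np.float64(-0.1811), np.float64(0.0881), np.float64(-0.0004), np.float64(45.1)]
```

Run:
```python
from nav import *
p=get(); [print(r) for r in rows(p,[550,0,300,22],5)]
```

```text
[-0.03, 0.0323, -0.0021, 9.02]
[-0.06, 0.0647, -0.0042, 18.04]
[-0.09, 0.097, -0.0062, 27.06]
[-0.12, 0.1294, -0.0083, 36.08]
[-0.15, 0.1617, -0.0104, 45.1]
```

Call:
step_arm(
  plan=[
    {"tx": -0.03, "ty": 0.032, "tz": -0.002, "yaw": 9, "fingers": 0.093},
    {"tx": -0.06, "ty": 0.064, "tz": -0.004, "yaw": 18, "fingers": 0.093},
    {"tx": -0.09, "ty": 0.096, "tz": -0.006, "yaw": 27, "fingers": 0.093},
    {"tx": -0.12, "ty": 0.128, "tz": -0.008, "yaw": 36, "fingers": 0.093},
    {"tx": -0.15, "ty": 0.16, "tz": -0.01, "yaw": 45, "fingers": 0.093},
  ],
)

```text
t: 2.12
tool_pos: [548.7, -0.5, 299.5]
tool_rot: [[0.928, 0.372, -0.0], [0.372, -0.928, 0.0], [-0.0, -0.0, -1.0]]
ft_force: [0.4, -0.3, -0.4]
grip_width: 0.999
```

Run:
```python
from nav import *; from w import *
p=apply(-.15,.16,-.01,45); o,s=snap("w2"); print(p,o["t"],o["tool_pos"],np.degrees(np.arctan2(o["tool_rot"][1,0],o["tool_rot"][0,0])),o["ft_force"])
[print(r) for r in rows(p,[430,-180,290,-23],5)]
```

```text
[548.38587525   0.66763275 299.635       22.093     ] 2.125 [ 5.48710722e+02 -5.31518506e-01  2.99545667e+02] 21.828041645772647 [ 0.41002709 -0.32291757 -0.43766101]
[-0.0355, 0.0246, 0.0019, 9.02]
[-0.071, 0.0492, 0.0038, 18.04]
[-0.1066, 0.0737, 0.0058, 27.06]
[-0.1421, 0.0983, 0.0077, 36.08]
[-0.1776, 0.1229, 0.0096, 45.1]
```

Call:
step_arm(
  plan=[
    {"tx": -0.0355, "ty": 0.0245, "tz": 0.002, "yaw": 9, "fingers": 0.093},
    {"tx": -0.071, "ty": 0.049, "tz": 0.004, "yaw": 18, "fingers": 0.093},
    {"tx": -0.1065, "ty": 0.0735, "tz": 0.006, "yaw": 27, "fingers": 0.093},
    {"tx": -0.142, "ty": 0.098, "tz": 0.008, "yaw": 36, "fingers": 0.093},
    {"tx": -0.1775, "ty": 0.1225, "tz": 0.01, "yaw": 45, "fingers": 0.093},
  ],
)

```text
t: 2.8
tool_pos: [429.1, -180.2, 289.4]
tool_rot: [[0.92, -0.393, -0.0], [-0.393, -0.92, 0.0], [-0.0, -0.0, -1.0]]
ft_force: [-0.2, -0.5, 0.6]
grip_width: 1.0
```

Run:
```python
from nav import *; from w import *
p=apply(-.1775,.1225,.01,45); o,s=snap("w3"); print(p,o["t"],o["tool_pos"],np.degrees(np.arctan2(o["tool_rot"][1,0],o["tool_rot"][0,0])),o["ft_force"])
im=cv2.imread("pics/w2.png"); cv2.imwrite("pics/w2c.png",cv2.resize(im[0:240,160:560],(800,480),interpolation=cv2.INTER_CUBIC))
```

```text
[ 429.99249108 -179.59746811  289.635       -22.907     ] 2.8 [ 429.092434   -180.23334133  289.43055627] -23.123601842210718 [-0.18911777 -0.5263907   0.57927936]
```

Run:
```python
from h import *
from scipy.optimize import least_squares
np.set_printoptions(precision=1,suppress=True)
s=load("w2"); az=lambda d:np.degrees(np.arctan2(d[1],d[0]))
P={k:onz(s,u,v,63) for k,(u,v) in dict(rif=(451,110.5),rof=(541.5,143.5),rin=(441,137),ron=(529,167.5),lif=(280,51.5),lin=(271.5,82),lon=(173,47.5)).items()}
for k,v in P.items(): print(k,v)
print("widths",np.linalg.norm(P['rif']-P['rin']),np.linalg.norm(P['lif']-P['lin']),"len",np.linalg.norm(P['rif']-P['rof']))
print("az far/near r",az(P['rif']-P['rof']),az(P['rin']-P['ron']),"l near",az(P['lon']-P['lin']), "span", az((P['lif']+P['lin'])/2-(P['rif']+P['rin'])/2))
print("mid",(P['lif']+P['lin']+P['rif']+P['rin'])/4)
# depth-based hat/ring in wrist
W=cloud(s);z=W[...,2]; c0=np.array([674,2.]);r=np.hypot(W[...,0]-c0[0],W[...,1]-c0[1])
# ring outer: bright mask
g=s["image"].min(2); m=(g>150)&(r<150); 
cn=max(cv2.findContours(m.astype(np.uint8),0,1)[0],key=cv2.contourArea)[:,0]
Q=np.array([onz(s,u,v,49)[:2] for u,v in cn if 3<u<637 and v>3]); k=(abs(np.hypot(*(Q-c0).T)-130)<8);Q=Q[k]
f=least_squares(lambda p:np.hypot(Q[:,0]-p[0],Q[:,1]-p[1])-p[2],[*c0,130],loss="soft_l1");print("ring",f.x,len(Q))
# bore
k=cv2.inRange(s["image"],(0,0,0),(90,90,90)); n,l,st,ce=cv2.connectedComponentsWithStats(k)
i=l[90,368]; print(st[i],ce[i]); cn=max(cv2.findContours((l==i).astype(np.uint8),0,1)[0],key=cv2.contourArea)[:,0]
Q=np.array([onz(s,u,v,99)[:2] for u,v in cn])
f=least_squares(lambda p:np.hypot(Q[:,0]-p[0],Q[:,1]-p[1])-p[2],[*c0,34],loss="soft_l1",f_scale=.5);print("bore",f.x)
m=(abs(z-99)<3)&(r<80); print("hat z",np.median(z[m]),"ring z",np.median(z[(r>90)&(r<125)&(abs(z-49)<8)]), np.nanmean(W[m],0))
e=m&~cv2.erode(m.astype(np.uint8),np.ones((3,3))).astype(bool)&(r>65); Q=W[e]
f=least_squares(lambda p:np.hypot(Q[:,0]-p[0],Q[:,1]-p[1])-p[2],[*c0,74],loss="soft_l1");print("hat",f.x)
# stand
s=load("w3")
B={k:onz(s,u,v,12) for k,(u,v) in dict(tl=(370,124.5),tr=(449.5,125),bl=(365,231)).items()}
for k,v in B.items(): print(k,v)
print(np.linalg.norm(B['tl']-B['tr']),np.linalg.norm(B['tl']-B['bl']),"az",az(B['tl']-B['bl']),az(B['tl']-B['tr'])-90, "centre",(B['tr']+B['bl'])/2)
W=cloud(s);m=(W[...,2]>120)&(W[...,2]<230)&(np.hypot(W[...,0]-377,W[...,1]+272)<70)
def res(p,Q):
    c=np.array([p[0],p[1],150.]);d=np.array([p[2],p[3],1]);d/=np.linalg.norm(d)
    r=Q-c; return np.linalg.norm(r-np.outer(r@d,d),axis=1)-13
Q=W[m];f=least_squares(res,[377,-272,-.5,.2],args=(Q,),loss="soft_l1",f_scale=1.5);p=f.x
print(len(Q),p,"tilt",np.degrees(np.arctan(np.hypot(p[2],p[3]))),az(p[2:]),np.std(f.fun))
```

```text
rif [698.1 -90.4  63. ]
rof [ 704.4 -197.    63. ]
rin [670.1 -92.9  63. ]
ron [ 677.2 -197.6   63. ]
lif [684.   96.8  63. ]
lin [653.9  95.1  63. ]
lon [647.2 198.6  63. ]
widths 28.117384271992773 30.192369566555925 len 106.71582799199463
az far/near r 93.40456516804886 93.886022927711 l near 93.662373483198 span 94.61862357656318
mid [676.5   2.2  63. ]
ring [676.8   1.  129.8] 400
[ 335   53   67   75 3922] [367.8  90.2]
bore [676.8   1.5  31.8]
hat z 100.20152554440148 ring z 49.85867543099994 [678.1   5.5 100.2]
hat [675.2   3.9  72.1]
tl [ 491.3 -271.4   12. ]
tr [ 454.  -357.4   12. ]
bl [ 373.1 -219.2   12. ]
93.70593644412915 129.30290702174239 az -23.812077834918103 -23.492377665263277 centre [ 413.5 -288.3   12. ]
2473 [ 377.8 -270.6   -0.5    0.2] tilt 30.967261209568502 155.44131616356302 2.3137869302101928
```

Run:
```python
from nav import *
p=get(); a=[376.8,-270.9,240,-23.6]; print(rel(p,a)); b=[376.8,-270.9,139.9,-23.6]; print(rel(p,b))
```

```text
[np.float64(-0.0135), np.float64(0.1048), np.float64(0.0496), np.float64(0.7)]
[np.float64(-0.0135), np.float64(0.1048), np.float64(0.1497), np.float64(0.7)]
```

Call:
step_arm(
  plan=[
    {"tx": -0.006, "ty": 0.05, "tz": 0.01, "yaw": 0.7, "fingers": 0.07},
    {"tx": -0.0135, "ty": 0.095, "tz": 0.035, "yaw": 0.7, "fingers": 0.07},
    {"tx": -0.0135, "ty": 0.105, "tz": 0.05, "yaw": 0.7, "fingers": 0.07},
    {"tx": -0.0135, "ty": 0.105, "tz": 0.05, "yaw": 0.7, "fingers": 0.07},
  ],
)

```text
t: 3.35
tool_pos: [376.1, -270.4, 238.2]
tool_rot: [[0.916, -0.401, -0.002], [-0.401, -0.916, 0.002], [-0.003, -0.001, -1.0]]
ft_force: [0.4, 1.3, -0.1]
grip_width: 0.756
```

Run:
```python
from nav import *; from w import *
p=apply(-.0135,.105,.05,.7); o,s=snap("w4"); print(p,o["t"],o["tool_pos"],o["ft_force"],o["grip_width"])
```

```text
[ 376.68729842 -271.06225059  239.635       -23.607     ] 3.35 [ 376.14576666 -270.41902571  238.21067214] [ 0.40315991  1.29562875 -0.12493247] 0.7561592122126701
```

Run:
```python
from h import *
s=load("w4"); T=s["T_tool_cam"]; W=cloud(s,T)
for v in(275,300,335,345,360,375,385,430,460): print(v,[np.round(W[v,u],0) for u in (130,205,225,320)])
```

```text
275 [array([ -80., -226.,  236.]), array([ -80., -137.,  236.]), array([ -80., -113.,  237.]), array([-8.,  0., 51.])]
300 [array([-113., -232.,  237.]), array([ 10., -48., -24.]), array([  9., -40., -23.]), array([-113.,    0.,  237.])]
335 [array([ 36., -38., -96.]), array([  9., -40., -50.]), array([  4., -35., -42.]), array([-162.,    0.,  239.])]
345 [array([ 36., -36., -99.]), array([ 31., -25., -91.]), array([ 31., -20., -92.]), array([ 31.,  -0., -91.])]
360 [array([  33.,  -37., -100.]), array([ 29., -24., -95.]), array([ 29., -20., -94.]), array([ 29.,  -0., -94.])]
375 [array([  31.,  -36., -101.]), array([ 26., -24., -94.]), array([ 26., -20., -95.]), array([ 26.,  -0., -95.])]
385 [array([  28.,  -37., -101.]), array([ -1., -37., -63.]), array([-235., -125.,  238.]), array([-235.,    0.,  238.])]
430 [array([  17.,  -38., -100.]), array([-307., -157.,  238.]), array([  22.,  -18., -105.]), array([  23.,   -0., -107.])]
460 [array([  23.,  -31., -113.]), array([  24.,  -19., -113.]), array([  23.,  -16., -113.]), array([  24.,   -0., -113.])]
```

Call:
step_arm(
  plan=[
    {"tx": 0, "ty": 0, "tz": 0.04, "yaw": 0, "fingers": 0.07},
    {"tx": 0, "ty": 0, "tz": 0.075, "yaw": 0, "fingers": 0.06},
    {"tx": 0, "ty": 0, "tz": 0.099, "yaw": 0, "fingers": 0.05},
    {"tx": 0, "ty": 0, "tz": 0.099, "yaw": 0, "fingers": 0.04},
    {"tx": 0, "ty": 0, "tz": 0.099, "yaw": 0, "fingers": 0.035},
  ],
)

```text
t: 4.03
tool_pos: [378.0, -271.1, 142.5]
tool_rot: [[0.917, -0.399, 0.002], [-0.399, -0.917, -0.001], [0.002, 0.001, -1.0]]
ft_force: [0.9, -0.0, 0.1]
grip_width: 0.395
```

Run:
```python
from nav import *; from w import *
p=apply(0,0,.099,0); o,s=snap("w5"); print(p,o["t"],o["tool_pos"],o["ft_force"],o["grip_width"])
```

```text
[ 376.68729842 -271.06225059  140.635       -23.607     ] 4.025 [ 377.98068348 -271.08760793  142.45991332] [ 0.90782357 -0.00434279  0.11180369] 0.3949029752503444
```

Call:
step_arm(
  plan=[
    {"tx": 0, "ty": 0, "tz": 0, "yaw": 0, "fingers": 0.02},
    {"tx": 0, "ty": 0, "tz": 0, "yaw": 0, "fingers": 0.015},
    {"tx": 0, "ty": 0, "tz": 0, "yaw": 0, "fingers": 0.015},
  ],
  squeeze=25,
)

```text
t: 4.45
tool_pos: [377.3, -271.5, 141.8]
tool_rot: [[0.916, -0.401, 0.002], [-0.401, -0.916, -0.001], [0.002, 0.0, -1.0]]
ft_force: [-0.2, 1.7, 6.3]
grip_width: 0.277
```

Run:
```python
from nav import *; from w import *
o=manip.get_obs(); print(o["t"],o["tool_pos"],o["ft_force"],o["torque"],o["grip_width"])
```

```text
4.45 [ 377.32067199 -271.48544895  141.82064577] [-0.16195379  1.74276385  6.26845442] [0.2955995  0.13255628 0.05797773] 0.2766590565795767
```

Call:
step_arm(
  plan=[
    {"tx": -0.005, "ty": 0, "tz": -0.0087, "yaw": 0, "fingers": 0.015},
    {"tx": -0.015, "ty": 0, "tz": -0.026, "yaw": 0, "fingers": 0.015},
    {"tx": -0.025, "ty": 0, "tz": -0.0433, "yaw": 0, "fingers": 0.015},
    {"tx": -0.037, "ty": 0, "tz": -0.064, "yaw": 0, "fingers": 0.015},
    {"tx": -0.05, "ty": 0, "tz": -0.0866, "yaw": 0, "fingers": 0.015},
  ],
  squeeze=25,
)

```text
t: 5.08
tool_pos: [329.7, -250.4, 227.6]
tool_rot: [[0.916, -0.401, -0.002], [-0.401, -0.916, 0.001], [-0.002, -0.0, -1.0]]
ft_force: [0.6, -0.4, -1.5]
grip_width: 0.275
```

Run:
```python
from nav import *; from w import *
p=apply(-.05,0,-.0866,0); o,s=snap("w6"); snap("sd6","side"); print(p,o["t"],o["tool_pos"],o["ft_force"],o["torque"],o["grip_width"])
im=cv2.imread("pics/sd6.png"); cv2.imwrite("pics/sd6c.png",cv2.resize(im[210:360,240:390],(600,600),interpolation=cv2.INTER_CUBIC))
```

```text
[ 330.87160787 -251.03920137  227.235       -23.607     ] 5.075 [ 329.65970009 -250.38949241  227.56799059] [ 0.60413511 -0.39499353 -1.5443087 ] [0.0668896  0.20139934 0.01291462] 0.27525044660364734
```

Run:
```python
from h import *
np.set_printoptions(precision=1,suppress=True)
im=cv2.imread("pics/w6.png"); cv2.imwrite("pics/w6c.png",cv2.resize(im[70:230,240:400],(640,640),interpolation=cv2.INTER_CUBIC))
s=load("w6"); print(onz(s,319,128,105))
W=cloud(s)
for v in range(100,215,6): print(v,W[v,319], W[v,335])
```

```text
[ 406.2 -283.3  105. ]
100 [ 424.1 -291.1  108.2] [ 420.4 -303.    95.4]
106 [ 419.7 -289.2  115.2] [ 415.8 -300.6  104.6]
112 [ 418.9 -288.8   73.9] [ 411.5 -298.4  112.3]
118 [ 415.4 -287.2   58.5] [ 407.7 -296.9  110.4]
124 [ 410.4 -285.    67.6] [ 404.4 -296.6   87. ]
130 [ 405.7 -283.    74.9] [ 400.1 -294.4   94.1]
136 [ 401.1 -281.    84.7] [ 395.9 -292.3  100.8]
142 [ 396.8 -279.2  119.1] [ 391.7 -290.6  100. ]
148 [ 393.  -277.5  125.3] [ 384.6 -291.6   12.1]
154 [ 389.5 -276.   137.1] [ 379.2 -289.2   13.9]
160 [ 386.4 -274.7  149.7] [ 373.4 -286.9   10.9]
166 [ 383.3 -273.3  157. ] [ 367.9 -284.5   11.5]
172 [ 380.2 -272.   162.2] [ 362.2 -282.1   12.2]
178 [ 377.3 -270.7  167.4] [ 371.8 -279.7  153.3]
184 [ 374.5 -269.5  173. ] [ 369.3 -278.2  162. ]
190 [ 371.9 -268.4  179. ] [ 366.5 -276.8  167.3]
196 [ 369.2 -267.2  182.9] [ 364.4 -275.5  175.8]
202 [ 369.4 -267.3  204.8] [ 365.7 -274.8  202.7]
208 [ 366.3 -265.9  204. ] [ 363.1 -273.6  204.8]
214 [ 363.2 -264.6  203. ] [ 359.6 -272.3  202. ]
```

Run:
```python
from h import *
np.set_printoptions(precision=1,suppress=True)
s=load("w6"); u=np.array([.916,-.4006,0])
t=onz(s,319.2,105.7,114.75); b=onz(s,319.2,153.8,95.25)
print(t,b,(t-b)@u, (t+b)/2, "tip",onz(s,319.2,145.5,119))
T=np.linalg.inv(s["T_tool_cam"])
def row(th,dg=0):
    th=np.radians(th); p=T@np.array([138*np.sin(th),0,-11+138*np.cos(th),1]); return s["mtx"][1,1]*p[1]/p[2]+s["mtx"][1,2]
for th in(0,10,20,25,28,30,32,35,38): print(th,row(th))
```

```text
[ 419.9 -289.4  114.8] [ 388.3 -275.6   95.2] 34.48656291642171 [ 404.1 -282.5  105. ] tip [ 394.5 -278.3  119. ]
0 232.7726896161073
10 204.839570938049
20 176.6608973691115
25 162.3906041227524
28 153.75042075937017
30 147.9532153928268
32 142.12381168617014
35 133.31465397514557
38 124.42113225478252
```

Call:
step_arm(
  plan=[
    {"tx": -0.015, "ty": 0, "tz": 0.0085, "yaw": 0, "fingers": 0.015},
    {"tx": -0.0286, "ty": 0, "tz": 0.0165, "yaw": 0, "fingers": 0.015},
    {"tx": -0.017, "ty": 0, "tz": 0.037, "yaw": 0, "fingers": 0.015},
    {"tx": -0.003, "ty": 0, "tz": 0.061, "yaw": 0, "fingers": 0.015},
    {"tx": 0.0044, "ty": 0, "tz": 0.0737, "yaw": 0, "fingers": 0.015},
  ],
  squeeze=25,
)

```text
t: 5.8
tool_pos: [334.4, -252.1, 151.2]
tool_rot: [[0.916, -0.4, -0.002], [-0.4, -0.916, 0.002], [-0.003, -0.001, -1.0]]
ft_force: [-0.4, 0.4, -2.6]
grip_width: 0.278
```

Run:
```python
from nav import *; from w import *
p=apply(.0044,0,.0737,0); o,s=snap("w7"); snap("sd7","side"); print(p,o["t"],o["tool_pos"],o["ft_force"],o["torque"],o["grip_width"])
im=cv2.imread("pics/sd7.png"); im=im[210:360,240:390]; w=s["image"][60:300,200:440]
cv2.imwrite("pics/c7.png",np.hstack([cv2.resize(w,(400,400)),cv2.resize(im,(400,400),interpolation=cv2.INTER_CUBIC)]))
```

```text
[ 334.90338864 -252.8012297   153.535       -23.607     ] 5.8 [ 334.39113493 -252.12494038  151.20858667] [-0.3810012   0.41982583 -2.59381075] [0.06386311 0.16325928 0.02276586] 0.2782965268978834
```

Call:
step_arm(
  plan=[
    {"tx": 0.006, "ty": 0, "tz": -0.002, "yaw": 0, "fingers": 0.015},
    {"tx": 0.0193, "ty": 0, "tz": -0.0104, "yaw": 0, "fingers": 0.015},
    {"tx": 0.0336, "ty": 0, "tz": -0.0162, "yaw": 0, "fingers": 0.015},
    {"tx": 0.0426, "ty": 0, "tz": -0.0184, "yaw": 0, "fingers": 0.015},
    {"tx": 0.0487, "ty": 0, "tz": -0.0194, "yaw": 0, "fingers": 0.015},
  ],
  squeeze=15,
)

```text
t: 6.52
tool_pos: [379.8, -272.6, 173.5]
tool_rot: [[0.916, -0.4, 0.0], [-0.4, -0.916, -0.0], [0.0, 0.0, -1.0]]
ft_force: [-2.1, 0.8, -1.8]
grip_width: 0.277
```

Run:
```python
from nav import *; from w import *
p=apply(.0487,0,-.0194,0); o,s=snap("w8"); _,d=snap("sd8","side");_,e=snap("sc8","scene"); print(p,o["t"],o["tool_pos"],o["ft_force"],o["torque"],o["grip_width"])
f=lambda im:cv2.resize(im,(400,400),interpolation=cv2.INTER_CUBIC)
cv2.imwrite("pics/c8.png",np.hstack([f(d["image"][230:330,270:370]),f(e["image"][180:280,230:330])])); cv2.imwrite("pics/c8w.png",f(s["image"][60:300,200:440]))
```

```text
[ 379.52787123 -272.30367964  172.935       -23.607     ] 6.525 [ 379.84473553 -272.62394271  173.52753669] [-2.11566048  0.76011646 -1.76517278] [0.24731286 0.79177634 0.03903275] 0.27720807436781103
```

```bash
cat > tilt.py <<'E'
from h import *
def proj(s,P,T=None):
    T=np.linalg.inv(s["world_from_camera"] if T is None else T); q=T[:3,:3]@P+T[:3,3]; return s["mtx"][:2,:2]@(q[:2]/q[2])+s["mtx"][:2,2]
def probe_pt(pos,az,th,s,g=118):  # pos=TCP, lean top toward tool -x by th
    x=np.array([np.cos(np.radians(az)),np.sin(np.radians(az)),0]); a=-np.sin(np.radians(th))*x+np.array([0,0,np.cos(np.radians(th))])
    return np.array(pos)+[0,0,11]+(s-g)*a
E
python3 - <<'E'
from tilt import *
np.set_printoptions(precision=1,suppress=True)
s=load("sd8"); e=load("sc8")
im=s["image"]; m=(im[...,2]>1.6*im[...,0])&(im[...,2]>90); 
v,u=np.nonzero(m[300:330,295:320]); print("orange",u.mean()+295,v.mean()+300,len(u))
for th in(-5,0,5,10):
    print(th,[proj(c,probe_pt([379.8,-272.6,173.5],-23.6,th,z)) for c in(s,e) for z in(-20,71)], proj(s,probe_pt([379.8,-272.6,173.5],-23.6,th,-20))-proj(s,probe_pt([379.8,-272.6,173.5],-23.6,th,71)))
E
```

```text
orange 306.5 315.0 2
-5 [array([301. , 314.1]), array([303.8, 289.5]), array([288.3, 239.9]), array([285.5, 217.9])] [-2.8 24.7]
0 [array([305.1, 313.6]), array([305.2, 289.3]), array([286. , 241.5]), array([284.7, 218.4])] [-0.1 24.3]
5 [array([309.3, 312.8]), array([306.7, 289. ]), array([283.7, 242.7]), array([283.9, 218.8])] [ 2.5 23.8]
10 [array([313.4, 311.7]), array([308.2, 288.7]), array([281.4, 243.7]), array([283.1, 219.1])] [ 5.2 23.1]
```

Call:
step_arm(
  plan=[
    {"tx": 0.004, "ty": 0, "tz": 0, "yaw": 0, "fingers": 0.015},
    {"tx": 0.004, "ty": 0, "tz": 0, "yaw": 0, "fingers": 0.015},
    {"tx": -0.01, "ty": 0, "tz": 0, "yaw": 0, "fingers": 0.015},
  ],
  squeeze=15,
)

```text
t: 7.05
tool_pos: [370.8, -268.5, 173.0]
tool_rot: [[0.916, -0.4, 0.001], [-0.4, -0.916, -0.0], [0.001, 0.0, -1.0]]
ft_force: [-0.4, -0.1, -2.0]
grip_width: 0.274
```

Run:
```python
from nav import *; from w import *; from tilt import *
np.set_printoptions(precision=1,suppress=True)
p=apply(-.01,0,0,0); o,d=snap("sd9","side");_,e=snap("sc9","scene"); print(p,o["t"],o["tool_pos"],o["ft_force"],o["torque"],o["grip_width"])
f=lambda im:cv2.resize(im,(400,400),interpolation=cv2.INTER_CUBIC)
cv2.imwrite("pics/c9.png",np.hstack([f(d["image"][270:330,275:335]),f(e["image"][200:260,255:315])]))
for th in(-5,0,5): print(th,[proj(c,probe_pt(o["tool_pos"],-23.6,th,z)) for c in(d,e) for z in(-20,71)])
```

```text
[ 370.4 -268.3  172.9  -23.6] 7.05 [ 370.8 -268.5  173. ] [-0.4 -0.1 -2. ] [0.1 0.2 0. ] 0.27405144919394814
-5 [array([297.6, 314.8]), array([300.2, 290.1]), array([290.2, 239. ]), array([287.4, 217. ])]
0 [array([301.7, 314.3]), array([301.7, 290. ]), array([287.9, 240.5]), array([286.6, 217.5])]
5 [array([305.9, 313.4]), array([303.2, 289.7]), array([285.6, 241.7]), array([285.8, 217.9])]
```

Call:
step_arm(
  plan=[
    {"tx": 0.014, "ty": 0, "tz": 0, "yaw": 0, "fingers": 0.015},
    {"tx": 0.018, "ty": 0, "tz": 0, "yaw": 0, "fingers": 0.015},
    {"tx": 0.018, "ty": 0, "tz": 0, "yaw": 0, "fingers": 0.015},
    {"tx": 0, "ty": 0, "tz": 0, "yaw": 0, "fingers": 0.015},
  ],
  squeeze=15,
)

```text
t: 7.65
tool_pos: [370.8, -268.5, 173.0]
tool_rot: [[0.916, -0.4, 0.001], [-0.4, -0.916, -0.0], [0.001, -0.0, -1.0]]
ft_force: [0.2, -0.0, -1.4]
grip_width: 0.271
```

Run:
```python
from nav import *; from w import *; from tilt import *
np.set_printoptions(precision=1,suppress=True)
p=get(); o,d=snap("sd10","side");_,e=snap("sc10","scene"); print(p,o["t"],o["tool_pos"],o["ft_force"],o["torque"],o["grip_width"])
f=lambda im:cv2.resize(im,(400,400),interpolation=cv2.INTER_CUBIC)
cv2.imwrite("pics/c10.png",np.hstack([f(d["image"][270:330,275:335]),f(e["image"][200:260,255:315])]))
c=p
for t in ([440,0,300,20],[425,200,300,60],[418,300,200,70]): print(rel(c,t)); c=np.array(t,float)
```

```text
[ 370.4 -268.3  172.9  -23.6] 7.65 [ 370.8 -268.5  173. ] [ 0.2 -0.  -1.4] [0.  0.2 0. ] 0.2714869150262991
[np.float64(-0.0436), np.float64(-0.2737), np.float64(-0.1271), np.float64(-43.6)]
[np.float64(0.0543), np.float64(-0.1931), np.float64(0.0), np.float64(-40.0)]
[np.float64(0.0831), np.float64(-0.0561), np.float64(0.1), np.float64(-10.0)]
```

Call:
step_arm(
  plan=[
    {"tx": -0.015, "ty": -0.03, "tz": -0.03, "yaw": -6, "fingers": 0.015},
    {"tx": -0.03, "ty": -0.08, "tz": -0.06, "yaw": -15, "fingers": 0.015},
    {"tx": -0.04, "ty": -0.135, "tz": -0.085, "yaw": -24, "fingers": 0.015},
    {"tx": -0.044, "ty": -0.19, "tz": -0.105, "yaw": -33, "fingers": 0.015},
    {"tx": -0.044, "ty": -0.245, "tz": -0.12, "yaw": -42, "fingers": 0.015},
  ],
  squeeze=40,
)

```text
t: 8.38
tool_pos: [429.3, -24.5, 294.7]
tool_rot: [[0.947, 0.32, 0.004], [0.32, -0.947, -0.0], [0.003, 0.002, -1.0]]
ft_force: [1.0, -0.3, -2.1]
grip_width: 0.271
```

Run:
```python
from nav import *; from w import *
np.set_printoptions(precision=1,suppress=True)
p=apply(-.044,-.245,-.12,-42); o,s=snap("w11"); print(p,o["t"],o["tool_pos"],o["ft_force"],o["torque"],o["grip_width"])
W=cloud(s,s["T_tool_cam"])
for v in range(200,330,8): print(v,W[v,320],W[v,300],W[v,340])
for t in ([425,200,290,50],): print(rel(p,t)); print(rel(t,[423.8,312,185,66]))
```

```text
[428.2 -26.2 292.9  18.4] 8.375 [429.3 -24.5 294.7] [ 1.  -0.3 -2.1] [-0.  0. -0.] 0.2705079684605701
200 [  1.3   0.6 291.7] [  1.2 -25.1 292.5] [  1.3  26.3 291.4]
208 [ -9.2   0.6 292.2] [ -9.2 -25.2 292. ] [ -6.6  25.7 278. ]
216 [-20.    0.6 293.1] [-20.1 -25.5 293.8] [-19.7  26.7 291.5]
224 [-30.5   0.6 292.5] [-30.3 -25.5 291.6] [-30.9  27.  293.9]
232 [-41.3   0.6 292.2] [-41.2 -25.7 291.8] [-41.   26.9 291.1]
240 [ 4.3  0.3 89. ] [-51.7 -25.8 290.2] [-52.4  27.2 292.7]
248 [13.2  0.2 39.6] [-63.1 -26.  291.5] [-63.7  27.4 293.3]
256 [ 8.   0.2 40.3] [  8.4 -11.6  39.3] [ 8.4 12.  39.3]
264 [ 5.3  0.2 33.9] [  3.2 -11.7  39.7] [ 3.  12.2 40.5]
272 [ 4.7  0.2 22.5] [ -2.1 -11.8  40.3] [-1.7 12.2 39.4]
280 [5.6 0.2 8.5] [ -0.4 -10.9  23.6] [-1.2 11.4 25.5]
288 [ 5.2  0.2 -0.6] [ -1.1 -10.4  13.9] [-1.6 10.8 15.2]
296 [ 4.4  0.1 -8.1] [ 0.  -9.7  1.5] [-0.6 10.1  2.9]
304 [  3.7   0.1 -15. ] [ 0.3 -9.2 -7.9] [-0.2  9.5 -7. ]
312 [  3.1   0.1 -21.5] [  0.5  -8.7 -16.5] [ -0.2   9.1 -15. ]
320 [  4.    0.1 -30.1] [  0.7  -8.3 -24. ] [ -0.1   8.7 -22.6]
328 [  3.9   0.1 -36.4] [  0.2  -8.  -29.8] [  0.3   8.2 -30. ]
[np.float64(0.0684), np.float64(-0.2156), np.float64(0.0029), np.float64(-31.6)]
[np.float64(0.085), np.float64(-0.0729), np.float64(0.105), -16]
```

Run:
```python
from tilt import *
im=cv2.imread("pics/w11.png"); 
s=load("w11"); T=s["T_tool_cam"]; Ti=np.linalg.inv(T)
big=cv2.resize(im[220:420,240:400],(640,800),interpolation=cv2.INTER_CUBIC)[:600]
cv2.imwrite("pics/w11c.png",big)
def pj(P): q=Ti[:3,:3]@np.array(P)+Ti[:3,3]; return s["mtx"][:2,:2]@(q[:2]/q[2])+s["mtx"][:2,2]
np.set_printoptions(precision=1,suppress=True)
for x0 in(0,-4,-8):
  for g in(118,113):
    zc=-11+g-71
    a=np.linspace(0,2*np.pi,181); C=np.array([pj([x0+22*np.cos(t),22*np.sin(t),zc]) for t in a])
    print(x0,g,"collar rows",C[:,1].min(),C[:,1].max(),"cols",C[:,0].min(),C[:,0].max(),"tip",pj([x0,0,-11+g+20]), "noseend front",pj([x0+6.5,0,-11+g])[1])
```

```text
0 118 collar rows 235.09590949842405 305.5390005557702 cols 282.17194665446414 357.08499059552645 tip [319.6 232.8] noseend front 231.10280250620798
0 113 collar rows 237.38139201666428 309.32758129126057 cols 281.2847622671452 357.98341667446994 tip [319.6 234.3] noseend front 232.70083060303966
-4 118 collar rows 241.83380763076005 311.5638852881077 cols 282.3646888139321 356.8975659219446 tip [319.6 237.4] noseend front 236.078946955027
-4 113 collar rows 244.2713795285558 315.47210786877736 cols 281.4866839843243 357.7868806246869 tip [319.6 239. ] noseend front 237.7594959763008
-8 118 collar rows 248.5017906445443 317.52962862426966 cols 282.555484554135 356.71203386902073 tip [319.6 242. ] noseend front 241.01702317842327
-8 113 collar rows 251.08813972777284 321.55493646873225 cols 281.68651847897104 357.59237601745997 tip [319.6 243.7] noseend front 242.77877417730042
```

Run:
```python
from nav import *
p=get();t=[425,190,280,53]
print(rel(p,t)); print(rel(t,[420.3,305.6,185,66]))
```

```text
[np.float64(0.0652), np.float64(-0.2061), np.float64(0.0129), np.float64(-34.6)]
[np.float64(0.0895), np.float64(-0.0733), np.float64(0.095), -13]
```

Call:
step_arm(
  plan=[
    {"tx": 0.013, "ty": -0.041, "tz": 0, "yaw": -7, "fingers": 0.015},
    {"tx": 0.026, "ty": -0.082, "tz": 0, "yaw": -14, "fingers": 0.015},
    {"tx": 0.039, "ty": -0.123, "tz": 0, "yaw": -21, "fingers": 0.015},
    {"tx": 0.052, "ty": -0.164, "tz": 0.005, "yaw": -28, "fingers": 0.015},
    {"tx": 0.065, "ty": -0.206, "tz": 0.013, "yaw": -34.6, "fingers": 0.015},
  ],
  squeeze=40,
)

```text
t: 9.05
tool_pos: [425.4, 191.4, 280.3]
tool_rot: [[0.599, 0.801, 0.002], [0.801, -0.599, 0.001], [0.002, 0.001, -1.0]]
ft_force: [0.7, -0.3, -1.6]
grip_width: 0.267
```

Run:
```python
from nav import *
p=apply(.065,-.206,.013,-34.6); print(p); print(rel(p,[420.3,305.6,185,66]))
```

```text
[424.83949342 189.80415025 279.935       52.993     ]
[np.float64(0.0897), np.float64(-0.0733), np.float64(0.0949), np.float64(-13.0)]
```

Call:
step_arm(
  plan=[
    {"tx": 0.03, "ty": -0.0245, "tz": 0.03, "yaw": -4.5, "fingers": 0.015},
    {"tx": 0.06, "ty": -0.049, "tz": 0.06, "yaw": -9, "fingers": 0.015},
    {"tx": 0.0897, "ty": -0.0733, "tz": 0.09, "yaw": -13, "fingers": 0.015},
    {"tx": 0.0897, "ty": -0.0733, "tz": 0.095, "yaw": -13, "fingers": 0.015},
    {"tx": 0.0897, "ty": -0.0733, "tz": 0.095, "yaw": -13, "fingers": 0.015},
  ],
  squeeze=40,
)

```text
t: 9.68
tool_pos: [420.3, 305.3, 184.6]
tool_rot: [[0.407, 0.913, -0.001], [0.913, -0.407, -0.001], [-0.001, -0.0, -1.0]]
ft_force: [1.4, -0.8, -1.8]
grip_width: 0.271
```

Run:
```python
from nav import *; from w import *
np.set_printoptions(precision=1,suppress=True)
p=apply(.0897,-.0733,.095,-13); o,s=snap("w12"); _,d=snap("sd12","side");_,e=snap("sc12","scene");print(p,o["t"],o["tool_pos"],o["ft_force"],o["torque"],o["grip_width"])
f=lambda im:cv2.resize(im,(400,400),interpolation=cv2.INTER_CUBIC)
cv2.imwrite("pics/c12.png",np.hstack([f(d["image"][160:240,180:260]),f(e["image"][220:300,410:490])])); cv2.imwrite("pics/c12w.png",f(s["image"][160:320,240:400]))
```

```text
[420.3 305.6 184.9  66. ] 9.675 [420.3 305.3 184.6] [ 1.4 -0.8 -1.8] [-0.   0.1  0. ] 0.2711189007979751
```

Run:
```python
from tilt import *
np.set_printoptions(precision=1,suppress=True)
d=load("sd12");e=load("sc12")
t=tri(ray(d,221.4,219.8),ray(e,454.4,267.4)); c=tri(ray(d,180+192/5,160+186/5),ray(e,410+241/5,220+110/5))
print("tip",t,"collar",c, (c[0]-t[0]), np.degrees(np.arctan2(np.hypot(*(c[0]-t[0])[:2]),(c[0]-t[0])[2])))
n=tri(ray(d,180+180/5,160+95/5),ray(e,454.4,267.4))
P=[420.3,305.3,184.6]
for th in(-5,0,5): print(th,[proj(k,probe_pt(P,66,th,z)+[-2,-4.6,0]) for k in(d,e) for z in(-20,68)])
```

```text
tip (array([421.8, 299.7,  52. ]), [np.float64(0.09806328380257921), np.float64(0.09806328380266784)]) collar (array([421.7, 299.2, 146.1]), [np.float64(1.3913964234016885), np.float64(1.3913964234016323)]) [-0.1 -0.5 94.1] 0.3122056576532999
-5 [array([220.5, 220.3]), array([217.7, 198.3]), array([451.5, 264. ]), array([457.7, 240.8])]
0 [array([220.3, 218.7]), array([217.6, 197.7]), array([455. , 265.4]), array([459. , 241.3])]
5 [array([220. , 216.9]), array([217.5, 197.1]), array([458.6, 266.5]), array([460.4, 241.7])]
```

Call:
step_arm(
  plan=[
    {"tx": 0, "ty": 0, "tz": 0.01, "yaw": 0, "fingers": 0.015},
    {"tx": 0, "ty": 0, "tz": 0.019, "yaw": 0, "fingers": 0.015},
    {"tx": 0, "ty": 0, "tz": 0.024, "yaw": 0, "fingers": 0.015},
    {"tx": 0, "ty": 0, "tz": 0.028, "yaw": 0, "fingers": 0.015},
    {"tx": 0, "ty": 0, "tz": 0.029, "yaw": 0, "fingers": 0.015},
  ],
  squeeze=40,
)

```text
t: 10.45
tool_pos: [420.2, 305.5, 155.7]
tool_rot: [[0.407, 0.914, -0.0], [0.914, -0.407, -0.0], [-0.0, -0.0, -1.0]]
ft_force: [-1.3, -0.3, -0.9]
grip_width: 0.269
```

Run:
```python
from nav import *; from w import *; from tilt import *
np.set_printoptions(precision=1,suppress=True)
p=apply(0,0,.029,0); F=[]
for i in range(3):
    o,d=snap("sd13","side"); F.append(o["ft_force"][2]); 
    o,e=snap("sc13","scene");F.append(o["ft_force"][2])
print(p,o["t"],o["tool_pos"],o["grip_width"],np.array(F),np.mean(F))
f=lambda im:cv2.resize(im,(400,400),interpolation=cv2.INTER_CUBIC)
cv2.imwrite("pics/c13.png",np.hstack([f(d["image"][180:230,195:245]),f(e["image"][235:285,430:480])]))
```

```text
[420.3 305.6 155.9  66. ] 10.7 [420.4 305.7 156.2] 0.26672471650607715 [-0.9 -0.   0.2 -0.1 -0.4 -0.8] -0.34540719975585965
```

Call:
step_arm(
  plan=[
    {"tx": 0, "ty": 0, "tz": 0.0005, "yaw": 0, "fingers": 0.015},
    {"tx": 0, "ty": 0, "tz": 0.0005, "yaw": 0, "fingers": 0.015},
    {"tx": 0, "ty": 0, "tz": 0.0005, "yaw": 0, "fingers": 0.015},
    {"tx": 0, "ty": 0, "tz": 0.0005, "yaw": 0, "fingers": 0.015},
    {"tx": 0, "ty": 0, "tz": 0.0005, "yaw": 0, "fingers": 0.015},
  ],
  squeeze=40,
)

```text
t: 11.38
tool_pos: [420.4, 305.6, 155.5]
tool_rot: [[0.407, 0.913, 0.0], [0.913, -0.407, 0.0], [0.0, 0.0, -1.0]]
ft_force: [-0.9, 0.5, -0.1]
grip_width: 0.267
```

Call:
step_arm(
  plan=[
    {"tx": 0, "ty": 0, "tz": 0, "yaw": 0, "fingers": 0.015},
    {"tx": 0, "ty": 0, "tz": 0, "yaw": 0, "fingers": 0.015},
    {"tx": 0, "ty": 0, "tz": 0, "yaw": 0, "fingers": 0.015},
    {"tx": 0, "ty": 0, "tz": 0, "yaw": 0, "fingers": 0.015},
    {"tx": 0, "ty": 0, "tz": 0, "yaw": 0, "fingers": 0.015},
  ],
  squeeze=40,
)

```text
t: 12.0
tool_pos: [420.3, 305.6, 155.5]
tool_rot: [[0.407, 0.913, 0.0], [0.913, -0.407, 0.0], [0.0, 0.0, -1.0]]
ft_force: [1.0, 0.3, 0.2]
grip_width: 0.263
```

Call:
step_arm(
  plan=[
    {"tx": 0, "ty": 0, "tz": 0, "yaw": 0, "fingers": 0.015},
    {"tx": 0, "ty": 0, "tz": 0, "yaw": 0, "fingers": 0.015},
    {"tx": 0, "ty": 0, "tz": -0.008, "yaw": 0, "fingers": 0.015},
    {"tx": 0, "ty": 0, "tz": -0.03, "yaw": 0, "fingers": 0.015},
    {"tx": 0, "ty": 0, "tz": -0.08, "yaw": 0, "fingers": 0.015},
  ],
  squeeze=40,
)

```text
t: 12.62
tool_pos: [418.6, 304.6, 233.8]
tool_rot: [[0.407, 0.913, -0.005], [0.913, -0.407, -0.003], [-0.005, -0.003, -1.0]]
ft_force: [0.4, 1.5, -2.0]
grip_width: 0.269
```

Run:
```python
from nav import *; from w import *
np.set_printoptions(precision=1,suppress=True)
apply(0,0,.0005,0);p=apply(0,0,-.08,0); o=manip.get_obs();print(p,o["t"],o["tool_pos"],o["ft_force"])
# block check
s=cams.snapshot("side"); b=(s["image"].min(2)>150)
R=np.array([404.1,-282.5,105]);u=np.array([.916,-.4006,0])
# approach pose for pivot 2: grip upright at u=-45 rel R, tip well below lip
def tgt(uu,zz,xo,az): 
    x=axes(az)[:,0]; P=R+uu*u+np.array([0,0,zz-11]) - xo*x; return [*P,az]
c=p
for t in ([440,190,290,88],[440,-20,290,120],tgt(-45,130,-5,156.4),tgt(-45,83,-5,156.4)):
    print(np.round(t,1),rel(c,t)); c=np.array(t,float)
```

```text
[420.3 305.6 235.4  66. ] 12.625 [418.6 304.6 233.8] [ 0.4  1.5 -2. ]
[440 190 290  88] [np.float64(-0.0975), np.float64(0.065), np.float64(-0.0546), np.float64(-22.0)]
[440 -20 290 120] [np.float64(-0.2099), np.float64(0.0073), np.float64(0.0), np.float64(-32.0)]
[ 358.3 -262.5  224.   156.4] [np.float64(-0.1691), np.float64(-0.192), np.float64(0.066), np.float64(-36.4)]
[ 358.3 -262.5  177.   156.4] [np.float64(0.0), np.float64(0.0), np.float64(0.047), np.float64(0.0)]
```

Call:
step_arm(
  plan=[
    {"tx": -0.03, "ty": 0.02, "tz": -0.02, "yaw": -7, "fingers": 0.015},
    {"tx": -0.065, "ty": 0.043, "tz": -0.04, "yaw": -15, "fingers": 0.015},
    {"tx": -0.0975, "ty": 0.065, "tz": -0.055, "yaw": -22, "fingers": 0.015},
  ],
  squeeze=40,
)

```text
t: 13.05
tool_pos: [440.3, 189.1, 291.9]
tool_rot: [[0.03, 1.0, 0.001], [1.0, -0.03, 0.0], [0.0, 0.001, -1.0]]
ft_force: [-0.4, -0.3, -1.6]
grip_width: 0.269
```

Call:
step_arm(
  plan=[
    {"tx": -0.042, "ty": 0.0015, "tz": 0, "yaw": -6.4, "fingers": 0.015},
    {"tx": -0.084, "ty": 0.003, "tz": 0, "yaw": -12.8, "fingers": 0.015},
    {"tx": -0.126, "ty": 0.0045, "tz": 0, "yaw": -19.2, "fingers": 0.015},
    {"tx": -0.168, "ty": 0.006, "tz": 0, "yaw": -25.6, "fingers": 0.015},
    {"tx": -0.21, "ty": 0.0075, "tz": 0, "yaw": -32, "fingers": 0.015},
  ],
  squeeze=40,
)

```text
t: 13.68
tool_pos: [440.0, -21.4, 291.0]
tool_rot: [[-0.503, 0.864, 0.001], [0.864, 0.503, -0.0], [-0.001, 0.001, -1.0]]
ft_force: [1.0, 1.4, -2.2]
grip_width: 0.266
```

Run:
```python
from nav import *; from w import *
np.set_printoptions(precision=1,suppress=True)
apply(-.0975,.065,-.055,-22);p=apply(-.21,.0075,0,-32); o,s=snap("w14");print(p,o["t"],o["tool_pos"],o["ft_force"],o["joint_positions"])
R=np.array([404.1,-282.5,105]);u=np.array([.916,-.4006,0])
def tgt(uu,zz,xo,az): 
    x=axes(az)[:,0]; P=R+uu*u+np.array([0,0,zz-11]) - xo*x; return [*P,az]
c=p
for t in (tgt(-45,140,-5,156.4),tgt(-45,86.7,-5,156.4)):
    print(np.round(t,1),rel(c,t)); c=np.array(t,float)
W=cloud(s,s["T_tool_cam"])
for v in range(236,300,8): print(v,W[v,320],W[v,300],W[v,340])
cv2.imwrite("pics/w14c.png",cv2.resize(s["image"][200:340,240:400],(640,560),interpolation=cv2.INTER_CUBIC))
```

```text
[440.1 -20.1 290.4 120. ] 13.675 [440.  -21.4 291. ] [ 1.   1.4 -2.2] [ -9.5 -18.9 103.3   0.   95.6 -39.7]
[ 358.3 -262.5  234.   156.4] [np.float64(-0.169), np.float64(-0.1921), np.float64(0.0564), np.float64(-36.4)]
[ 358.3 -262.5  180.7  156.4] [np.float64(0.0), np.float64(0.0), np.float64(0.0533), np.float64(0.0)]
236 [ -3.3   0.5 128.2] [-46.  -25.6 288.7] [-46.   26.9 288.6]
244 [14.   0.4 44.8] [-57.2 -25.8 289.4] [-56.8  27.  288.1]
252 [10.6  0.4 39.3] [ 10.6 -11.4  39.6] [10.1 12.3 41. ]
260 [ 5.3  0.4 40.4] [  5.4 -11.5  40.3] [ 5.2 12.4 40.8]
268 [ 4.8  0.4 28.1] [  0.7 -11.5  39.3] [ 0.5 12.4 39.8]
276 [ 4.1  0.4 17.6] [ -0.8 -11.   30. ] [-4.7 12.5 39.9]
284 [5.4 0.4 3.5] [ -0.4 -10.3  17.4] [-1.  11.2 18.8]
292 [ 5.1  0.4 -5.5] [-0.6 -9.8  7.2] [-1.4 10.7  9.1]
```

Call:
step_arm(
  plan=[
    {"tx": -0.034, "ty": -0.038, "tz": 0, "yaw": -7.3, "fingers": 0.015},
    {"tx": -0.068, "ty": -0.077, "tz": 0.01, "yaw": -14.6, "fingers": 0.015},
    {"tx": -0.101, "ty": -0.115, "tz": 0.02, "yaw": -21.8, "fingers": 0.015},
    {"tx": -0.135, "ty": -0.154, "tz": 0.04, "yaw": -29.1, "fingers": 0.015},
    {"tx": -0.169, "ty": -0.192, "tz": 0.0564, "yaw": -36.4, "fingers": 0.015},
  ],
  squeeze=40,
)

```text
t: 14.35
tool_pos: [357.7, -263.8, 233.9]
tool_rot: [[-0.918, 0.397, 0.001], [0.397, 0.918, -0.001], [-0.001, -0.0, -1.0]]
ft_force: [1.4, -0.1, -1.7]
grip_width: 0.264
```

Call:
step_arm(
  plan=[
    {"tx": 0, "ty": 0, "tz": 0.025, "yaw": 0, "fingers": 0.015},
    {"tx": 0, "ty": 0, "tz": 0.05, "yaw": 0, "fingers": 0.015},
    {"tx": 0, "ty": 0, "tz": 0.0533, "yaw": 0, "fingers": 0.015},
  ],
  squeeze=30,
)

```text
t: 14.72
tool_pos: [357.4, -261.6, 179.1]
tool_rot: [[-0.916, 0.401, -0.002], [0.401, 0.916, 0.002], [0.003, 0.001, -1.0]]
ft_force: [-1.0, 0.5, -1.2]
grip_width: 0.271
```

Run:
```python
from nav import *; from w import *
np.set_printoptions(precision=1,suppress=True)
apply(-.169,-.192,.0564,-36.4);p=apply(0,0,.0533,0); o,s=snap("w15");o,d=snap("sd15","side");_,e=snap("sc15","scene");print(p,o["t"],o["tool_pos"],o["ft_force"],o["joint_positions"])
f=lambda im:cv2.resize(im,(400,400),interpolation=cv2.INTER_CUBIC)
cv2.imwrite("pics/c15.png",np.hstack([f(d["image"][270:330,275:335]),f(e["image"][200:260,255:315])]))
```

```text
[ 358.3 -262.4  180.7  156.4] 14.775 [ 357.9 -261.9  180. ] [ 1.  -0.3 -2. ] [ -42.8  -16.   112.5    0.    83.6 -109.2]
```

Call:
step_arm(
  plan=[
    {"tx": -0.017, "ty": 0, "tz": 0, "yaw": 0, "fingers": 0.015},
    {"tx": -0.0341, "ty": 0, "tz": -0.0005, "yaw": 0, "fingers": 0.015},
    {"tx": -0.0508, "ty": 0, "tz": 0.002, "yaw": 0, "fingers": 0.015},
    {"tx": -0.0669, "ty": 0, "tz": 0.0074, "yaw": 0, "fingers": 0.015},
    {"tx": -0.0745, "ty": 0, "tz": 0.0111, "yaw": 0, "fingers": 0.015},
  ],
  squeeze=20,
)

```text
t: 15.5
tool_pos: [428.1, -292.9, 171.2]
tool_rot: [[-0.917, 0.4, 0.002], [0.4, 0.917, -0.002], [-0.003, -0.001, -1.0]]
ft_force: [0.0, -0.0, 1.0]
grip_width: 0.16
```

Run:
```python
from nav import *; from w import *
np.set_printoptions(precision=1,suppress=True)
p=apply(-.0745,0,.0111,0); o,s=snap("w16");o,d=snap("sd16","side");_,e=snap("sc16","scene");print(p,o["t"],o["tool_pos"],o["ft_force"],o["grip_width"])
f=lambda im:cv2.resize(im,(400,400),interpolation=cv2.INTER_CUBIC)
cv2.imwrite("pics/c16.png",np.hstack([f(d["image"][270:330,275:335]),f(e["image"][200:260,255:315])]))
```

```text
[ 426.6 -292.3  169.6  156.4] 15.55 [ 428.1 -292.8  170.4] [-1.3  0.6 -0.7] 0.16119677692269255
```

Run:
```python
from tilt import *
np.set_printoptions(precision=1,suppress=True)
d=load("sd16");e=load("sc16");w=load("w16")
t=tri(ray(d,285.8,312.3),ray(e,296.7,231.5)); c=tri(ray(d,275+244/6.667,270+172/6.667),ray(e,255+187/6.667,200+170/6.667))
t2=tri(ray(d,285.8,312.3),ray(w,319.7,90));t3=tri(ray(e,296.7,231.5),ray(w,319.7,90))
print("tip",t,t2,t3,"collar",c,c[0]-t[0],np.linalg.norm(c[0]-t[0]))
W=cloud(w)
for v in(90,97,110,120,130,150,170,190,200,210,225,240,260,280,300,320,335): print(v,W[v,320], cloud(w,w["T_tool_cam"])[v,320])
```

```text
tip (array([ 329.9, -248.4,   62.1]), [np.float64(0.5628663386657456), np.float64(0.5628663386658186)]) (array([ 329.4, -249.7,   63.1]), [np.float64(0.2204635675715323), np.float64(0.22046356757164567)]) (array([ 328.8, -248.9,   61.7]), [np.float64(0.6244296879334338), np.float64(0.6244296879333963)]) collar (array([ 392.8, -279. ,  114.1]), [np.float64(3.8035962080959527), np.float64(3.8035962080961143)]) [ 62.8 -30.6  52. ] 87.07094066189006
90 [ 329.8 -249.6   67.3] [107.7   0.4 103.6]
97 [ 334.4 -251.6   72.1] [102.6   0.4  98.9]
110 [ 342.9 -255.3   82.8] [93.4  0.4 88.3]
120 [ 349.2 -258.1   93.2] [86.5  0.4 77.8]
130 [ 354.9 -260.5   98.4] [80.2  0.4 72.6]
150 [ 365.8 -265.3  107.6] [68.3  0.4 63.5]
170 [ 376.3 -269.9  115.1] [56.8  0.4 56. ]
190 [ 385.1 -273.8  132.9] [47.1  0.4 38.3]
200 [ 390.6 -276.2  130.4] [41.1  0.4 40.7]
210 [ 395.2 -278.1  134.7] [36.2  0.4 36.5]
225 [ 402.  -281.1  139.8] [28.7  0.4 31.4]
240 [ 408.6 -284.   144.9] [21.5  0.4 26.2]
260 [ 416.5 -287.4  153.4] [12.9  0.4 17.8]
280 [ 424.7 -291.1  159. ] [ 3.8  0.4 12.2]
300 [ 433.  -294.6  163.9] [-5.1  0.3  7.3]
320 [ 439.6 -297.5  171.6] [-12.4   0.3  -0.3]
335 [ 445.3 -300.   175.2] [-18.6   0.3  -3.9]
```

Run:
```python
from h import *
from scipy.optimize import least_squares
np.set_printoptions(precision=1,suppress=True)
# fit handle axis in tool frame (y~0) from surface points
def fit(n,th0):
    w=load(n); W=cloud(w,w["T_tool_cam"]); k=(abs(W[...,1])<11.5)&(abs(W[...,0])<45)&(W[...,2]<32)&(W[...,2]>-45); k[336:]=0
    k[:, :295]=0; k[:,345:]=0
    Q=W[k]
    def res(p):
        c=np.array([p[0],p[1],-11.]);d=np.array([-np.tan(p[2]),p[3],-1]);d/=np.linalg.norm(d); r=Q-c
        return np.linalg.norm(r-np.outer(r@d,d),axis=1)-13
    f=least_squares(res,[0,0,np.radians(th0),0],loss="soft_l1",f_scale=1); print(n,k.sum(),"x0 at grip",f.x[0],"y",f.x[1],"lean",np.degrees(f.x[2]),"std",np.std(f.fun))
for n,t in(("w5",30),("w6",30),("w7",30),("w11",0),("w12",0),("w14",0),("w15",0),("w16",50)): fit(n,t)
```

```text
w5 6398 x0 at grip -2.384252425117379 y -0.4980936972492442 lean 32.001790732271004 std 2.1822426448411925
w6 6360 x0 at grip -1.9503768712589482 y -0.24398748620660235 lean 32.20152524683315 std 2.074821481058782
w7 6343 x0 at grip -1.9525100784219815 y -0.21226354474835588 lean 32.15853028162397 std 2.0688184146733066
w11 3069 x0 at grip 6.624740278833424 y 1.647040110038983 lean -24.54312670940574 std 4.067881174080417
w12 3062 x0 at grip 6.550353258296913 y 1.9055028474648033 lean -24.57253224102826 std 4.080107890625472
w14 3068 x0 at grip 6.365133122943406 y 2.070973517328915 lean -24.61222828542 std 4.086199458121226
w15 3073 x0 at grip 6.350705136535017 y -1.2944983608669463 lean -24.638028491812815 std 4.053741867231983
w16 4862 x0 at grip -6.218467797444949 y -0.10240928058730868 lean 50.526100800426484 std 4.989979198067996
```

Call:
step_arm(
  plan=[
    {"tx": 0, "ty": 0, "tz": 0, "yaw": 0, "fingers": 0.022},
    {"tx": 0, "ty": 0, "tz": 0, "yaw": 0, "fingers": 0.035},
    {"tx": 0, "ty": 0, "tz": 0, "yaw": 0, "fingers": 0.045},
  ],
  squeeze=10,
)

```text
t: 16.02
tool_pos: [426.5, -292.3, 169.8]
tool_rot: [[-0.916, 0.401, 0.0], [0.401, 0.916, -0.0], [-0.0, -0.0, -1.0]]
ft_force: [0.3, -0.1, -0.2]
grip_width: 0.402
```

Run:
```python
from nav import *; from w import *
np.set_printoptions(precision=1,suppress=True)
p=get(); o,s=snap("w17");o,d=snap("sd17","side");_,e=snap("sc17","scene");print(p,o["t"],o["tool_pos"],o["ft_force"],o["grip_width"])
f=lambda im:cv2.resize(im,(400,400),interpolation=cv2.INTER_CUBIC)
cv2.imwrite("pics/c17.png",np.hstack([f(d["image"][270:330,275:335]),f(e["image"][200:260,255:315])]))
W=cloud(s); Wt=cloud(s,s["T_tool_cam"])
for v in range(90,340,15): print(v,W[v,320], Wt[v,320])
```

```text
[ 426.6 -292.3  169.6  156.4] 16.075 [ 426.5 -292.3  169.7] [ 0.2  0.7 -0.1] 0.4442477028737146
90 [ 320.3 -245.3    1.9] [116.1   0.5 167.8]
105 [ 331.4 -250.2    2. ] [104.    0.5 167.8]
120 [ 342.8 -255.1    2.3] [ 91.6   0.5 167.5]
135 [ 354.8 -260.4   33.1] [ 78.4   0.5 136.7]
150 [ 364.5 -264.7   84.1] [67.8  0.4 85.7]
165 [ 371.6 -267.9  118.8] [60.1  0.4 51. ]
180 [ 378.7 -271.   127.9] [52.3  0.4 41.9]
195 [ 384.  -273.3  146.6] [46.5  0.4 23.2]
210 [ 388.9 -275.5  159.7] [41.1  0.4 10.1]
225 [ 393.8 -277.6  168.7] [35.8  0.3  1.1]
240 [ 397.5 -279.2  180.4] [ 31.8   0.3 -10.6]
255 [ 400.6 -280.6  191.1] [ 28.4   0.3 -21.3]
270 [ 404.7 -282.4  196.6] [ 23.9   0.3 -26.8]
285 [ 411.8 -285.5  193.5] [ 16.2   0.3 -23.7]
300 [ 419.3 -288.8  190.2] [  7.9   0.3 -20.4]
315 [ 515.8 -330.8    2.1] [-97.3   0.5 167.7]
330 [ 531.9 -337.8    1.4] [-114.8    0.5  168.5]
```

Run:
```python
from tilt import *
np.set_printoptions(precision=1,suppress=True)
d=load("sd17");e=load("sc17");w=load("w17")
k=6.667
P=lambda a,b:tri(ray(d,275+a[0]/k,270+a[1]/k),ray(e,255+b[0]/k,200+b[1]/k))
top=P((228,20),(216,38)); col=P((208,190),(212,188)); print("top",top,"collar",col)
tw=tri(ray(d,275+180/k,270+350/k),ray(w,318,132)); print("tip (side t+.05,wrist t)",tw)
for p in(top[0],col[0],tw[0]): q=p-[404.1,-282.5,105]; print("rel R u,y,z",q@[.916,-.4006,0],q@[.4006,.916,0],q[2])
print("wrist top ray z195",onz(w,324,292,195));
```

```text
top (array([ 391.6, -263.4,  187.9]), [np.float64(7.565723696130291), np.float64(7.565723696130361)]) collar (array([ 383.5, -268.2,  100.6]), [np.float64(2.725134680775918), np.float64(2.7251346807760783)])
tip (side t+.05,wrist t) (array([ 359.9, -267.2,   19.2]), [np.float64(10.320702121613877), np.float64(10.320702121614003)])
rel R u,y,z -19.12771437628297 12.434880768305614 82.85249985660954
rel R u,y,z -24.53819148340599 4.828605133194184 -4.426207058380555
rel R u,y,z -46.602520663439606 -3.7056266153831925 -85.7530933065041
wrist top ray z195 [ 414.7 -285.   195. ]
```

Run:
```python
from w import *
ims=[]
for i in range(4):
    o,d=snap(f"sd18_{i}","side"); ims.append(cv2.resize(d["image"][240:360,250:350],(200,240))); print(o["t"])
o,e=snap("sc18","scene"); cv2.imwrite("pics/c18.png",np.vstack([np.hstack(ims),cv2.resize(e["image"][180:300,220:420],(800,480))])[:600])
```

```text
16.175
16.225
16.275
16.325
```

Call:
step_arm(
  plan=[
    {"tx": 0.0, "ty": 0, "tz": -0.03, "yaw": 0, "fingers": 0.06},
    {"tx": 0.02, "ty": 0, "tz": -0.08, "yaw": 0, "fingers": 0.08},
    {"tx": 0.04, "ty": 0, "tz": -0.12, "yaw": 0, "fingers": 0.08},
    {"tx": 0.04, "ty": 0, "tz": -0.13, "yaw": 0, "fingers": 0.08},
  ],
  squeeze=20,
)

```text
t: 16.92
tool_pos: [390.4, -276.9, 303.3]
tool_rot: [[-0.916, 0.401, 0.004], [0.401, 0.916, -0.004], [-0.006, -0.002, -1.0]]
ft_force: [1.3, 0.5, -0.7]
grip_width: 0.841
```

Run:
```python
from nav import *; from w import *
np.set_printoptions(precision=1,suppress=True)
p=apply(.04,0,-.13,0); o,s=snap("w19");o,d=snap("sd19","side");_,e=snap("sc19","scene");print(p,o["t"],o["tool_pos"],o["ft_force"],o["grip_width"],o["joint_positions"])
f=lambda im:cv2.resize(im,(400,400),interpolation=cv2.INTER_CUBIC)
cv2.imwrite("pics/c19.png",np.hstack([f(d["image"][230:350,230:350]),f(e["image"][170:290,230:350])]))
```

```text
[ 390.  -276.3  299.6  156.4] 16.975 [ 390.7 -277.   302.8] [-0.1  0.1  1. ] 0.8537396854260676 [ -41.5  -12.9   97.1    0.    95.5 -107.8]
```

Run:
```python
from h import *
np.set_printoptions(precision=1,suppress=True)
s=load("w19")
tip=onz(s,319.8,172,22); col=onz(s,321,94,22); top=onz(s,323,13,16)
print(tip,col,top,"len",np.linalg.norm(top-tip), "az",np.degrees(np.arctan2(*(top-tip)[1::-1])))
W=cloud(s)
for v in(15,30,45,60,75,85,94,105,120,140,150): print(v,W[v,int(322.7-(v-15)*.018)])
d=load("sd19");e=load("sc19")
print(tri(ray(d,230+224/3.333,230+298/3.333),ray(e,230+203/3.333,170+242/3.333)))
for q in(60,80,90,100,116): 
    p=tip+(top-tip)*(q+20)/200; print(q,p,np.hypot(*p[:2]))
```

```text
[ 357.5 -262.7   22. ] [ 276.3 -225.6   22. ] [ 199.6 -189.7   16. ] len 174.14408774402293 az 155.18832622503174
15 [ 204.1 -192.9   27.4]
30 [ 217.6 -198.8   28.4]
45 [ 231.7 -205.    31.1]
60 [ 245.3 -212.1   32.7]
75 [ 259.4 -218.3   33.4]
85 [ 269.  -222.5   34.5]
94 [ 278.2 -226.5   40.1]
105 [ 288.3 -230.9   35.1]
120 [ 302.7 -238.5   36.1]
140 [ 322.9 -247.3   38.5]
150 [ 333.2 -251.8   36.7]
(array([ 357.7, -263.2,   29.9]), [np.float64(0.9533892665277729), np.float64(0.9533892665277005)])
60 [ 294.4 -233.5   19.6] 375.7479897638327
80 [ 278.6 -226.2   19. ] 358.856425950079
90 [ 270.7 -222.6   18.7] 350.4294536528538
100 [ 262.8 -218.9   18.4] 342.0162574289293
116 [ 250.1 -213.1   17.9] 328.5864382733691
```

```bash
cat > ik.py <<'E'
import numpy as np
from scipy.optimize import least_squares
D=np.array([[np.hypot(233.28,552.18),225.6,7.5145,85.329],[np.hypot(440,21.4),291,-18.9,103.3],[np.hypot(357.9,261.9),180,-16,112.5],[np.hypot(390.7,277),302.8,-12.9,97.1]])
def fk(p,j2,j3):
    a,h,L1,L2,d=p; j2,j3=np.radians(j2),np.radians(j3); return a+L1*np.sin(j2)+L2*np.sin(j2+j3+d), h+L1*np.cos(j2)+L2*np.cos(j2+j3+d)
def fit():
    f=lambda p:np.concatenate([fk(p,D[:,2],D[:,3])[0]-D[:,0],fk(p,D[:,2],D[:,3])[1]-D[:,1]])
    return least_squares(lambda p:np.r_[f(p),(p[0])/100,p[4]*3],[0,150,400,400,0.])
S=fit()
def ik(r,z):
    q=least_squares(lambda j:np.array(fk(S.x,*j))-[r,z],[-20,120]).x; return q[0],q[1],180-q.sum()
E
python3 - <<'E'
from ik import *
print(S.x,np.round(S.fun,1))
for r in(300,320,330,340,350,360,400):
    for z in(10,30,100,200): print(r,z,np.round(ik(r,z),1),end=" | ")
    print()
E
```

```text
[ 3.52244861e+00 -4.08138175e+01  3.66423170e+02  5.56613479e+02
  1.25051940e-01] [ 0.2  0.7 -0.1 -0.8  0.1 -0.3 -0.1  0.3  0.   0.4]
300 10 [-32.4 142.9  69.5] | 300 30 [-35.1 142.3  72.9] | 300 100 [-41.8 138.4  83.4] | 300 200 [-45.2 129.8  95.4] | 
320 10 [-27.2 139.6  67.5] | 320 30 [-29.8 139.   70.8] | 320 100 [-36.6 135.4  81.2] | 320 200 [-40.7 127.3  93.4] | 
330 10 [-24.8 138.   66.7] | 330 30 [-27.4 137.4  69.9] | 330 100 [-34.2 134.   80.2] | 330 200 [-38.5 126.1  92.4] | 
340 10 [-22.5 136.4  66. ] | 340 30 [-25.  135.9  69.2] | 340 100 [-31.9 132.5  79.3] | 340 200 [-36.4 124.8  91.6] | 
350 10 [-20.2 134.8  65.4] | 350 30 [-22.8 134.3  68.5] | 350 100 [-29.6 131.1  78.5] | 350 200 [-34.3 123.5  90.8] | 
360 10 [-18.1 133.3  64.9] | 360 30 [-20.6 132.7  67.9] | 360 100 [-27.4 129.6  77.8] | 360 200 [-32.3 122.3  90.1] | 
400 10 [-10.4 127.   63.4] | 400 30 [-12.7 126.5  66.2] | 400 100 [-19.3 123.7  75.5] | 400 200 [-24.6 117.   87.6] |
```

Run:
```python
from nav import *
p=get(); print(p, rel(p,[237.6,-207.5,180,0])[:3])
```

```text
[ 389.95318373 -276.2536633   299.635       156.393     ] [np.float64(0.1671), np.float64(0.002), np.float64(0.1196)]
```

Call:
step_arm(
  plan=[
    {"tx": 0.033, "ty": 0.0004, "tz": 0.015, "yaw": 10, "fingers": 0.06},
    {"tx": 0.067, "ty": 0.0008, "tz": 0.035, "yaw": 20, "fingers": 0.05},
    {"tx": 0.1, "ty": 0.0012, "tz": 0.06, "yaw": 30, "fingers": 0.05},
    {"tx": 0.134, "ty": 0.0016, "tz": 0.09, "yaw": 40, "fingers": 0.05},
    {"tx": 0.167, "ty": 0.002, "tz": 0.12, "yaw": 50, "fingers": 0.05},
  ],
  squeeze=20,
)

```text
t: 17.7
tool_pos: [236.4, -206.3, 176.4]
tool_rot: [[-0.277, 0.961, -0.003], [0.961, 0.277, 0.003], [0.003, -0.002, -1.0]]
ft_force: [0.3, -0.3, 0.3]
grip_width: 0.538
```

Call:
step_arm(
  plan=[
    {"tx": 0, "ty": 0, "tz": 0, "yaw": 10.5, "fingers": 0.05},
    {"tx": 0, "ty": 0, "tz": 0, "yaw": 21, "fingers": 0.05},
    {"tx": 0, "ty": 0, "tz": 0, "yaw": 31.5, "fingers": 0.05},
    {"tx": 0, "ty": 0, "tz": 0, "yaw": 42, "fingers": 0.05},
    {"tx": 0, "ty": 0, "tz": 0, "yaw": 52.5, "fingers": 0.05},
  ],
  squeeze=20,
)

```text
t: 18.32
tool_pos: [237.2, -206.7, 177.4]
tool_rot: [[0.594, 0.804, -0.002], [0.804, -0.594, 0.003], [0.001, -0.004, -1.0]]
ft_force: [0.9, 0.3, 0.2]
grip_width: 0.54
```

Call:
step_arm(
  plan=[
    {"tx": 0, "ty": 0, "tz": 0, "yaw": 10.5, "fingers": 0.05},
    {"tx": 0, "ty": 0, "tz": 0, "yaw": 21, "fingers": 0.05},
    {"tx": 0, "ty": 0, "tz": 0, "yaw": 31.5, "fingers": 0.05},
    {"tx": 0, "ty": 0, "tz": 0, "yaw": 42, "fingers": 0.05},
    {"tx": 0, "ty": 0, "tz": 0, "yaw": 52.5, "fingers": 0.05},
  ],
  squeeze=20,
)

```text
t: 18.95
tool_pos: [237.2, -206.7, 177.4]
tool_rot: [[1.0, 0.018, -0.003], [0.018, -1.0, 0.003], [-0.002, -0.003, -1.0]]
ft_force: [0.1, 0.3, 0.4]
grip_width: 0.537
```

Call:
step_arm(
  plan=[
    {"tx": 0, "ty": 0, "tz": 0, "yaw": 10, "fingers": 0.05},
    {"tx": 0, "ty": 0, "tz": 0, "yaw": 20, "fingers": 0.05},
    {"tx": 0, "ty": 0, "tz": 0, "yaw": 26.1, "fingers": 0.05},
  ],
  squeeze=20,
)

```text
t: 19.32
tool_pos: [237.2, -206.7, 177.4]
tool_rot: [[0.907, -0.422, -0.002], [-0.422, -0.907, 0.003], [-0.004, -0.002, -1.0]]
ft_force: [-1.1, -0.0, -0.7]
grip_width: 0.537
```

Run:
```python
from nav import *; from w import *
np.set_printoptions(precision=1,suppress=True)
apply(.167,.002,.12,50);p=apply(0,0,0,52.5+52.5+26.1); o,s=snap("w20");print(p,o["t"],o["tool_pos"],o["ft_force"],o["grip_width"],o["joint_positions"],np.degrees(np.arctan2(o["tool_rot"][1,0],o["tool_rot"][0,0])))
```

```text
[ 237.7 -207.5  179.6  -24.7] 19.325 [ 237.2 -206.7  177.4] [-1.1 -0.  -0.7] 0.5370718068754877 [-50.4 -41.1 129.8   0.   91.5  64.5] -24.956726833538458
```

Run:
```python
from h import *
np.set_printoptions(precision=1,suppress=True)
s=load("w20")
tip=onz(s,321.5,64,30); col=onz(s,318.5,176,22+5); top=onz(s,320,266,14)
print(tip,col,top,np.linalg.norm(tip-col),np.linalg.norm(tip-top))
T=np.linalg.inv(s["world_from_camera"]); 
W=cloud(s); Wt=cloud(s,s["T_tool_cam"])
for v in(64,80,110,150,174,185,210,230,250,262): print(v,W[v,320],Wt[v,320])
```

```text
[ 356.6 -263.6   30. ] [ 277.9 -224.3   27. ] [ 198.1 -188.5   14. ] 88.04975522383036 176.10736874604876
64 [ 356.2 -262.2   35. ] [131.8   0.3 142. ]
80 [ 345.9 -257.3   34.4] [120.4   0.3 142.6]
110 [ 325.3 -247.8   39. ] [ 97.7   0.3 138. ]
150 [ 297.3 -234.8   36. ] [ 66.8   0.3 141.2]
174 [ 279.4 -226.4   33.4] [ 47.1   0.3 143.9]
185 [nan nan nan] [nan nan nan]
210 [ 251.2 -213.3   32.4] [ 15.9   0.3 144.9]
230 [ 233.9 -205.2   28.4] [ -3.1   0.3 149. ]
250 [ 216.8 -197.2   28. ] [-22.    0.3 149.5]
262 [ 206.3 -192.4   28.1] [-33.6   0.3 149.5]
```

Call:
step_arm(
  plan=[
    {"tx": 0, "ty": 0, "tz": 0.055, "yaw": 0, "fingers": 0.05},
    {"tx": 0, "ty": 0, "tz": 0.11, "yaw": 0, "fingers": 0.05},
    {"tx": 0, "ty": 0, "tz": 0.15, "yaw": 0, "fingers": 0.05},
    {"tx": 0, "ty": 0, "tz": 0.165, "yaw": 0, "fingers": 0.05},
    {"tx": 0, "ty": 0, "tz": 0.1655, "yaw": 0, "fingers": 0.05},
  ],
  squeeze=20,
)

```text
t: 20.0
tool_pos: [236.0, -205.4, 11.6]
tool_rot: [[0.909, -0.417, -0.004], [-0.417, -0.909, 0.005], [-0.005, -0.003, -1.0]]
ft_force: [0.3, -0.1, -0.1]
grip_width: 0.538
```

Run:
```python
from nav import *; from w import *
np.set_printoptions(precision=1,suppress=True)
p=apply(0,0,.1655,0); o,s=snap("w21");print(p,o["t"],o["tool_pos"],o["ft_force"],o["grip_width"],o["joint_positions"])
Wt=cloud(s,s["T_tool_cam"])
for v in(150,180,200,220,240,260,280,300): print(v,Wt[v,320])
```

```text
[ 237.7 -207.5   14.1  -24.7] 20.0 [ 236.  -205.4   11.6] [ 0.3 -0.1 -0.1] 0.5378816380197647 [-50.4 -29.7 140.9   0.   69.1  64.2]
150 [ 70.4   0.  -24.6]
180 [ 59.3   0.  -24.1]
200 [ 51.7   0.  -23.8]
220 [ 45.8  -0.  -33.3]
240 [ 35.4   0.  -22.9]
260 [ 27.2   0.  -23.6]
280 [ 17.4   0.  -20.8]
300 [  8.    0.  -20.2]
```

Call:
step_arm(
  plan=[
    {"tx": 0, "ty": 0, "tz": 0, "yaw": 0, "fingers": 0.03},
    {"tx": 0, "ty": 0, "tz": 0, "yaw": 0, "fingers": 0.015},
    {"tx": 0, "ty": 0, "tz": 0, "yaw": 0, "fingers": 0.015},
    {"tx": 0, "ty": 0, "tz": 0, "yaw": 0, "fingers": 0.015},
  ],
  squeeze=35,
)

```text
t: 20.55
tool_pos: [238.1, -208.0, 14.7]
tool_rot: [[0.908, -0.418, 0.001], [-0.418, -0.908, -0.001], [0.001, 0.001, -1.0]]
ft_force: [0.2, 1.1, 3.2]
grip_width: 0.27
```

Call:
step_arm(
  plan=[
    {"tx": 0, "ty": 0, "tz": -0.02, "yaw": 0, "fingers": 0.015},
    {"tx": 0, "ty": 0, "tz": -0.06, "yaw": 0, "fingers": 0.015},
    {"tx": 0, "ty": 0, "tz": -0.11, "yaw": 0, "fingers": 0.015},
    {"tx": 0, "ty": 0, "tz": -0.15, "yaw": 0, "fingers": 0.015},
    {"tx": 0, "ty": 0, "tz": -0.18, "yaw": 0, "fingers": 0.015},
  ],
  squeeze=35,
)

```text
t: 21.18
tool_pos: [237.8, -207.7, 195.9]
tool_rot: [[0.908, -0.418, 0.001], [-0.418, -0.908, -0.001], [0.001, 0.001, -1.0]]
ft_force: [0.4, -1.0, -1.2]
grip_width: 0.271
```

Run:
```python
from nav import *; from w import *
np.set_printoptions(precision=1,suppress=True)
p=apply(0,0,-.18,0); o,s=snap("w22");print(p,o["t"],o["tool_pos"],o["ft_force"],o["torque"],o["grip_width"])
Wt=cloud(s,s["T_tool_cam"])
for v in range(20,340,20): print(v,Wt[v,320])
```

```text
[ 237.7 -207.5  194.1  -24.7] 21.175 [ 237.8 -207.7  195.9] [ 0.4 -1.  -1.2] [0.1 0.2 0.1] 0.27111805528702004
20 [115.3   0.  -16.7]
40 [108.2   0.  -19.4]
60 [101.5   0.  -20.3]
80 [nan nan nan]
100 [ 87.9   0.  -22.1]
120 [ 81.    0.  -22.2]
140 [ 73.9   0.  -20.4]
160 [ 66.6   0.  -20.9]
180 [ 58.8   0.  -19.1]
200 [ 51.    0.  -19.4]
220 [ 44.5   0.  -27.1]
240 [ 34.3   0.  -19. ]
260 [ 25.2   0.  -17.8]
280 [ 15.9   0.  -17.1]
300 [  6.6   0.  -17.2]
320 [ -3.9   0.  -15.7]
```

Call:
step_arm(
  plan=[
    {"tx": 0, "ty": 0, "tz": 0, "yaw": 0, "fingers": 0.015},
  ],
  squeeze=15,
)

```text
t: 21.35
tool_pos: [237.9, -207.8, 194.2]
tool_rot: [[0.908, -0.418, 0.001], [-0.418, -0.908, -0.001], [0.001, 0.001, -1.0]]
ft_force: [0.1, -0.3, -2.7]
grip_width: 0.274
```

Call:
step_arm(
  plan=[
    {"tx": 0, "ty": 0, "tz": 0, "yaw": 0, "fingers": 0.015},
  ],
  squeeze=9,
)

```text
t: 21.48
tool_pos: [237.1, -206.9, 192.3]
tool_rot: [[0.908, -0.418, -0.002], [-0.418, -0.908, 0.002], [-0.002, -0.001, -1.0]]
ft_force: [0.8, -0.4, -1.5]
grip_width: 0.28
```

```bash
cat > lean.py <<'E'
from w import *
np.set_printoptions(precision=1,suppress=True)
def lean(name,cols=320):
    o,s=snap(name); Wt=cloud(s,s["T_tool_cam"]); q=np.array([Wt[v,320] for v in range(5,335,3)]); q=q[np.isfinite(q[:,0])]
    im=s["image"].astype(int); m=(im[...,2]>1.7*im[...,0])&(im[...,2]>110); m[300:]=0; m[:,:290]=0;m[:,350:]=0
    v,u=np.nonzero(m); tip=(u.mean(),v.mean(),len(u)) if len(u) else None
    print(o["t"],"tool",o["tool_pos"],"F",o["ft_force"],"w",o["grip_width"],"tip px",tip)
    h=q[(q[:,0]<38)&(q[:,0]>-15)&(q[:,2]<60)]
    if len(h)>4:
        sl,ic=np.polyfit(h[:,0],h[:,2],1); print("handle top line: lean",90-np.degrees(np.arctan(sl)),"z at x=0",ic,len(h))
    return o,s
E
python3 -c "
from lean import *
lean('w23')"
```

```text
21.475 tool [ 237.1 -206.9  192.3] F [ 0.8 -0.4 -1.5] w 0.2803551494270065 tip px (np.float64(319.7802197802198), np.float64(7.186813186813187), 182)
handle top line: lean 79.95713987203843 z at x=0 -15.88620141268912 36
```

Call:
step_arm(
  plan=[
    {"tx": 0, "ty": 0, "tz": 0, "yaw": 0, "fingers": 0.015},
  ],
  squeeze=8,
)

```text
t: 21.65
tool_pos: [237.2, -207.0, 192.8]
tool_rot: [[0.908, -0.418, -0.002], [-0.418, -0.908, 0.002], [-0.002, -0.001, -1.0]]
ft_force: [-1.3, 0.3, -2.2]
grip_width: 0.28
```

Run:
```python
from lean import *
o,s=lean('w24')
T=np.linalg.inv(s["T_tool_cam"])
for th in(30,35,40,45,50,55,60,65,70,75,80,85):
    t=np.radians(th); p=T@np.array([134*np.sin(t),0,-5+134*np.cos(t),1]); print(th,round(s["mtx"][1,1]*p[1]/p[2]+s["mtx"][1,2],1),end="; ")
```

```text
21.65 tool [ 237.2 -207.   192.8] F [-1.3  0.3 -2.2] w 0.2797650773624625 tip px (np.float64(319.9850746268657), np.float64(155.2089552238806), 67)
handle top line: lean 29.8631520466311 z at x=0 -24.463339283236746 43
30 150.7; 35 136.7; 40 122.6; 45 108.3; 50 93.9; 55 79.2; 60 64.3; 65 49.3; 70 34.1; 75 18.9; 80 3.7; 85 -11.3;
```

Call:
step_arm(
  plan=[
    {"tx": 0, "ty": 0, "tz": 0, "yaw": 0, "fingers": 0.01},
  ],
  squeeze=50,
)

```text
t: 21.82
tool_pos: [237.6, -207.4, 193.7]
tool_rot: [[0.908, -0.418, -0.001], [-0.418, -0.908, 0.001], [-0.001, -0.0, -1.0]]
ft_force: [-0.6, 0.3, -2.3]
grip_width: 0.268
```

Run:
```python
from lean import *
o,s=lean('w25'); W=cloud(s,s["T_tool_cam"])
for v in range(140,335,12): print(v,W[v,320],W[v,308],W[v,332])
```

```text
21.825 tool [ 237.6 -207.4  193.7] F [-0.6  0.3 -2.3] w 0.2681368110978747 tip px (np.float64(319.5744680851064), np.float64(177.82978723404256), 47)
handle top line: lean 24.620532117968764 z at x=0 -26.970571138250268 41
140 [ 75.1   0.4 190.5] [ 75.1 -11.1 191.8] [ 75.   11.8 190.3]
152 [ 63.9   0.4 192.6] [ 63.9 -11.2 192.2] [ 63.9  11.9 191.1]
164 [ 52.4   0.4 193.4] [ 52.5 -11.3 192.1] [ 52.6  12.  190.3]
176 [ 47.6   0.3 120.3] [ 41.1 -11.4 190.7] [ 41.   12.2 192. ]
188 [41.8  0.2 91.2] [ 29.2 -11.5 191.7] [ 29.1  12.3 192.4]
200 [36.5  0.2 71.1] [35.6 -7.9 76.9] [35.3  8.3 78.8]
212 [31.4  0.1 56. ] [30.1 -7.5 62.8] [30.1  7.8 62.8]
224 [29.7  0.1 30.3] [29.8 -6.5 30.1] [29.9  6.7 29.5]
236 [23.3  0.1 29. ] [22.2 -6.6 33. ] [22.2  6.8 32.9]
248 [19.4  0.1 19.1] [18.3 -6.4 22.5] [18.1  6.6 23.3]
260 [15.7  0.1 10.4] [15.3 -6.  11.5] [15.4  6.2 11.3]
272 [12.4  0.   1.9] [11.8 -5.8  3.6] [11.9  5.9  3.2]
284 [ 9.4  0.  -6. ] [ 9.3 -5.6 -5.6] [ 8.5  5.7 -3.9]
296 [  6.4   0.  -12.7] [  6.1  -5.4 -11.9] [  5.7   5.5 -11.1]
308 [  4.6   0.  -20.8] [  4.   -5.2 -19.7] [  3.5   5.2 -18.6]
320 [  1.9  -0.  -26.4] [  1.1  -5.  -24.9] [  0.8   5.1 -24.4]
332 [ -0.8  -0.  -31.4] [ -0.7  -4.9 -31.5] [ -1.3   4.9 -30.6]
```

Run:
```python
from nav import *
p=get()
for t in([355.6,-261.3,241,-23.6],[383.1,-273.3,188,-23.6],[383.9,-273.7,146,-23.6]): print(rel(p,t)); p=np.array(t)
```

```text
[np.float64(0.1295), np.float64(-0.0004), np.float64(-0.0469), np.float64(-1.1)]
[np.float64(0.03), np.float64(-0.0), np.float64(0.053), np.float64(0.0)]
[np.float64(0.0009), np.float64(0.0), np.float64(0.042), np.float64(0.0)]
```

Call:
step_arm(
  plan=[
    {"tx": 0, "ty": 0, "tz": -0.03, "yaw": 0, "fingers": 0.01},
    {"tx": 0.03, "ty": 0, "tz": -0.047, "yaw": -0.5, "fingers": 0.01},
    {"tx": 0.075, "ty": -0.001, "tz": -0.047, "yaw": -1.1, "fingers": 0.01},
    {"tx": 0.115, "ty": -0.001, "tz": -0.047, "yaw": -1.1, "fingers": 0.01},
    {"tx": 0.1295, "ty": -0.001, "tz": -0.047, "yaw": -1.1, "fingers": 0.01},
  ],
  squeeze=40,
)

```text
t: 22.5
tool_pos: [357.3, -261.2, 240.6]
tool_rot: [[0.917, -0.4, -0.001], [-0.4, -0.917, 0.001], [-0.001, -0.0, -1.0]]
ft_force: [0.0, 0.7, -2.6]
grip_width: 0.271
```

Run:
```python
from nav import *; from lean import *
p=apply(.1295,-.001,-.047,-1.1); print(p); o,s=lean("w26")
cv2.imwrite("pics/w26c.png",cv2.resize(s["image"][40:300,220:420],(600,780),interpolation=cv2.INTER_CUBIC)[:600])
```

```text
[ 355.8 -260.8  241.1  -23.6]
22.5 tool [ 357.3 -261.2  240.6] F [ 0.   0.7 -2.6] w 0.2712364668487171 tip px (np.float64(318.55555555555554), np.float64(177.66666666666666), 9)
handle top line: lean 24.58692258502326 z at x=0 -27.65601985960614 41
```

Run:
```python
from h import *
np.set_printoptions(precision=1,suppress=True)
s=load("w26");u=np.array([.916,-.4006,0]); t=onz(s,320.7,146.9,114.75);b=onz(s,320.7,186.7,95.25); print(t,b,(t-b)@u,(t+b)/2)
tip=onz(s,320,179.3,119); print(tip,(tip-(t+b)/2)@u)
```

```text
[ 420.6 -289.7  114.8] [ 390.  -276.4   95.2] 33.361877184098105 [ 405.3 -283.1  105. ]
[ 398.3 -279.3  119. ] -7.961488622941124
```

Call:
step_arm(
  plan=[
    {"tx": 0.01, "ty": 0, "tz": 0.017, "yaw": 0, "fingers": 0.01},
    {"tx": 0.02, "ty": 0, "tz": 0.035, "yaw": 0, "fingers": 0.01},
    {"tx": 0.03, "ty": 0, "tz": 0.052, "yaw": 0, "fingers": 0.01},
    {"tx": 0.031, "ty": 0, "tz": 0.062, "yaw": 0, "fingers": 0.01},
  ],
  squeeze=18,
)

```text
t: 23.05
tool_pos: [383.8, -272.8, 178.0]
tool_rot: [[0.916, -0.4, -0.001], [-0.4, -0.916, 0.001], [-0.002, -0.0, -1.0]]
ft_force: [-0.2, -0.4, -1.1]
grip_width: 0.277
```

Run:
```python
from nav import *; from lean import *
p=apply(.031,0,.062,0); print(p); o,s=lean("w27")
cv2.imwrite("pics/w27c.png",cv2.resize(s["image"][40:300,220:420],(600,780),interpolation=cv2.INTER_CUBIC)[:600])
```

```text
[ 384.2 -273.2  179.1  -23.6]
23.05 tool [ 383.8 -272.8  178. ] F [-0.2 -0.4 -1.1] w 0.2770781104447796 tip px None
handle top line: lean 23.041644119459406 z at x=0 -28.57423554148345 40
```

Call:
step_arm(
  plan=[
    {"tx": 0, "ty": 0, "tz": 0.01, "yaw": 0, "fingers": 0.01},
    {"tx": 0, "ty": 0, "tz": 0.02, "yaw": 0, "fingers": 0.01},
    {"tx": 0, "ty": 0, "tz": 0.028, "yaw": 0, "fingers": 0.01},
    {"tx": 0, "ty": 0, "tz": 0.031, "yaw": 0, "fingers": 0.01},
  ],
  squeeze=15,
)

```text
t: 23.6
tool_pos: [384.1, -273.1, 147.7]
tool_rot: [[0.916, -0.4, -0.0], [-0.4, -0.916, 0.0], [-0.0, -0.0, -1.0]]
ft_force: [0.4, -0.1, -0.9]
grip_width: 0.274
```

Run:
```python
from nav import *; from lean import *
p=apply(0,0,.031,0); print(p); o,s=lean("w28"); print(o["torque"])
cv2.imwrite("pics/w28c.png",cv2.resize(s["image"][80:340,220:420],(600,780),interpolation=cv2.INTER_CUBIC)[:600])
```

```text
[ 384.2 -273.2  148.1  -23.6]
23.6 tool [ 384.1 -273.1  147.7] F [ 0.4 -0.1 -0.9] w 0.27431448507273914 tip px None
handle top line: lean 30.977760504246113 z at x=0 -24.33622955548603 41
[-0.1 -0.1 -0. ]
```

Call:
step_arm(
  plan=[
    {"tx": 0, "ty": 0, "tz": 0, "yaw": 0, "fingers": 0.03},
    {"tx": 0, "ty": 0, "tz": 0, "yaw": 0, "fingers": 0.045},
    {"tx": -0.004, "ty": 0, "tz": 0.003, "yaw": 0, "fingers": 0.045},
    {"tx": -0.0075, "ty": 0, "tz": 0.006, "yaw": 0, "fingers": 0.045},
    {"tx": -0.0075, "ty": 0, "tz": 0.006, "yaw": 0, "fingers": 0.045},
  ],
  squeeze=15,
)

```text
t: 24.28
tool_pos: [376.8, -269.9, 141.7]
tool_rot: [[0.916, -0.401, -0.001], [-0.401, -0.916, 0.0], [-0.001, -0.0, -1.0]]
ft_force: [1.6, 0.3, -0.8]
grip_width: 0.482
```

Run:
```python
from nav import *; from lean import *
p=apply(-.0075,0,.006,0); print(p); o,s=lean("w29"); W=cloud(s,s["T_tool_cam"])
for u,v in((270,290),(262,300),(255,310),(250,300),(375,290),(385,300)): print(u,v,W[v,u])
```

```text
[ 377.3 -270.2  142.1  -23.6]
24.275 tool [ 376.8 -269.9  141.7] F [ 1.6  0.3 -0.8] w 0.48233879478678904 tip px None
handle top line: lean 30.27857891141666 z at x=0 -35.92412654314229 41
270 290 [  7.8 -22.9  -9.2]
262 300 [  9.  -24.4 -22.3]
255 310 [  9.3 -25.7 -32. ]
250 300 [ 10.  -29.  -24.4]
375 290 [  9.2  24.7 -12.5]
385 300 [  9.3  27.2 -23.1]
```

Call:
step_arm(
  plan=[
    {"tx": -0.0015, "ty": 0, "tz": 0, "yaw": 0, "fingers": 0.03},
    {"tx": -0.0015, "ty": 0, "tz": 0, "yaw": 0, "fingers": 0.015},
    {"tx": -0.0015, "ty": 0, "tz": 0, "yaw": 0, "fingers": 0.01},
    {"tx": -0.0015, "ty": 0, "tz": 0, "yaw": 0, "fingers": 0.01},
  ],
  squeeze=30,
)

```text
t: 24.82
tool_pos: [376.0, -269.6, 142.2]
tool_rot: [[0.916, -0.4, 0.0], [-0.4, -0.916, -0.0], [0.0, 0.0, -1.0]]
ft_force: [-0.3, 0.6, 1.4]
grip_width: 0.272
```

Run:
```python
from nav import *; from lean import *
p=apply(-.0015,0,0,0); print(p); o,s=lean("w30")
```

```text
[ 376.  -269.6  142.1  -23.6]
24.825 tool [ 376.  -269.6  142.2] F [-0.3  0.6  1.4] w 0.2721177078870784 tip px None
handle top line: lean 30.510414760411003 z at x=0 -36.29186994325505 41
```

Call:
step_arm(
  plan=[
    {"tx": -0.005, "ty": 0, "tz": -0.0087, "yaw": 0, "fingers": 0.01},
    {"tx": -0.008, "ty": 0, "tz": -0.007, "yaw": 0, "fingers": 0.01},
    {"tx": -0.011, "ty": 0, "tz": -0.0053, "yaw": 0, "fingers": 0.01},
    {"tx": -0.0137, "ty": 0, "tz": -0.0037, "yaw": 0, "fingers": 0.01},
  ],
  squeeze=20,
)

```text
t: 25.38
tool_pos: [363.3, -264.2, 146.0]
tool_rot: [[0.916, -0.4, 0.0], [-0.4, -0.916, -0.001], [0.001, 0.0, -1.0]]
ft_force: [2.0, -0.8, 2.4]
grip_width: 0.274
```

Run:
```python
from nav import *; from lean import *
p=apply(-.0137,0,-.0037,0); print(p); o,s=lean("w31")
```

```text
[ 363.4 -264.1  145.8  -23.6]
25.375 tool [ 363.3 -264.2  146. ] F [ 2.  -0.8  2.4] w 0.2743706191085326 tip px None
handle top line: lean 37.47872566026664 z at x=0 -34.43469132374046 39
```

Call:
step_arm(
  plan=[
    {"tx": -0.007, "ty": 0, "tz": -0.0102, "yaw": 0, "fingers": 0.01},
    {"tx": -0.018, "ty": 0, "tz": -0.0255, "yaw": 0, "fingers": 0.01},
    {"tx": -0.03, "ty": 0, "tz": -0.042, "yaw": 0, "fingers": 0.01},
    {"tx": -0.043, "ty": 0, "tz": -0.06, "yaw": 0, "fingers": 0.01},
    {"tx": -0.055, "ty": 0, "tz": -0.08, "yaw": 0, "fingers": 0.01},
  ],
  squeeze=40,
)

```text
t: 26.05
tool_pos: [311.5, -241.0, 225.4]
tool_rot: [[0.916, -0.4, -0.003], [-0.4, -0.916, 0.002], [-0.003, -0.001, -1.0]]
ft_force: [0.5, 0.4, -1.1]
grip_width: 0.27
```

Run:
```python
from nav import *; from lean import *
p=apply(-.055,0,-.08,0); print(p); o,s=lean("w32"); _,d=snap("sd32","side");_,e=snap("sc32","scene")
W=cloud(s,s["T_tool_cam"])
for v in range(110,330,10): print(v,W[v,320],end=";")
f=lambda im:cv2.resize(im,(400,400),interpolation=cv2.INTER_CUBIC)
cv2.imwrite("pics/c32.png",np.hstack([f(d["image"][250:330,260:340]),f(e["image"][180:260,250:330])]))
```

```text
[ 313.  -242.1  225.8  -23.6]
26.05 tool [ 311.5 -241.   225.4] F [ 0.5  0.4 -1.1] w 0.2695726890911193 tip px (np.float64(318.95652173913044), np.float64(119.78260869565217), 23)
handle top line: lean 37.11341383085253 z at x=0 -34.743771628917415 39
110 [ 97.8   0.3 139.3];120 [87.9  0.2 98.1];130 [81.   0.2 89.6];140 [74.4  0.2 69.8];150 [68.6  0.2 59.7];160 [63.   0.1 53.7];170 [57.7  0.1 46.4];180 [52.8  0.1 39.7];190 [50.2  0.1 16.7];200 [44.5  0.1 21. ];210 [39.9  0.1 17.6];220 [35.7  0.1 13.4];230 [32.1  0.1  7. ];240 [28.4  0.1  2.3];250 [24.6  0.  -1.3];260 [21.3  0.  -6.2];270 [ 18.5   0.  -11.8];280 [ 15.4   0.  -15.7];290 [ 11.7   0.  -18.1];300 [  8.9   0.  -22.1];310 [  7.   -0.  -27.5];320 [  4.1  -0.  -30.5];
```

Run:
```python
from tilt import *
np.set_printoptions(precision=1,suppress=True)
d=load("sd32");e=load("sc32");w=load("w32")
k=5
ts=ray(d,260+251/k,250+211/k); te=ray(e,250+163/k,180+217/k); tw=ray(w,320,121.5)
for a,b in((ts,te),(ts,tw),(te,tw)): print(tri(a,b))
T=w["world_from_camera"]@np.linalg.inv(w["T_tool_cam"])
for a,b in((ts,te),(ts,tw),(te,tw)): 
    p=tri(a,b)[0]; print(np.linalg.inv(T)@np.r_[p,1])
```

```text
(array([ 392.6, -277.2,  124. ]), [np.float64(0.6792367019201768), np.float64(0.6792367019201891)])
(array([ 392. , -276.7,  123.3]), [np.float64(1.3533122016931445), np.float64(1.3533122016932069)])
(array([ 391.1, -276.4,  123.7]), [np.float64(0.59242701628013), np.float64(0.5924270162803678)])
[ 89.1   0.8 101.2   1. ]
[ 88.4   0.5 101.8   1. ]
[ 87.5   0.7 101.5   1. ]
```

Run:
```python
from nav import *
p=get()
for t in([420,-90,250,-32],[540,110,245,-41.2]):
    for r in rows(p,t,5): print(r)
    p=np.array(t,float)
```

```text
[0.0074, -0.0364, -0.0048, 1.68]
[0.0148, -0.0729, -0.0097, 3.36]
[0.0223, -0.1093, -0.0145, 5.04]
[0.0297, -0.1458, -0.0194, 6.72]
[0.0371, -0.1822, -0.0242, 8.4]
[-0.0008, -0.0466, 0.001, 1.84]
[-0.0017, -0.0933, 0.002, 3.68]
[-0.0025, -0.1399, 0.003, 5.52]
[-0.0034, -0.1866, 0.004, 7.36]
[-0.0042, -0.2332, 0.005, 9.2]
```

Call:
step_arm(
  plan=[
    {"tx": 0.0, "ty": -0.02, "tz": -0.015, "yaw": 1.7, "fingers": 0.01},
    {"tx": 0.01, "ty": -0.06, "tz": -0.024, "yaw": 3.4, "fingers": 0.01},
    {"tx": 0.02, "ty": -0.105, "tz": -0.024, "yaw": 5, "fingers": 0.01},
    {"tx": 0.03, "ty": -0.145, "tz": -0.024, "yaw": 6.7, "fingers": 0.01},
    {"tx": 0.037, "ty": -0.182, "tz": -0.024, "yaw": 8.4, "fingers": 0.01},
  ],
  squeeze=50,
)

```text
t: 26.82
tool_pos: [420.1, -88.5, 248.1]
tool_rot: [[0.848, -0.53, -0.003], [-0.53, -0.848, 0.001], [-0.003, 0.001, -1.0]]
ft_force: [0.8, 0.3, -2.3]
grip_width: 0.268
```

Call:
step_arm(
  plan=[
    {"tx": -0.001, "ty": -0.047, "tz": 0.001, "yaw": 1.8, "fingers": 0.01},
    {"tx": -0.002, "ty": -0.093, "tz": 0.002, "yaw": 3.7, "fingers": 0.01},
    {"tx": -0.0025, "ty": -0.14, "tz": 0.003, "yaw": 5.5, "fingers": 0.01},
    {"tx": -0.0035, "ty": -0.187, "tz": 0.004, "yaw": 7.4, "fingers": 0.01},
    {"tx": -0.004, "ty": -0.233, "tz": 0.005, "yaw": 9.2, "fingers": 0.01},
  ],
  squeeze=50,
)

```text
t: 27.45
tool_pos: [539.9, 111.2, 242.6]
tool_rot: [[0.752, -0.659, -0.003], [-0.659, -0.752, -0.0], [-0.002, 0.002, -1.0]]
ft_force: [0.6, -0.5, -1.9]
grip_width: 0.268
```

Run:
```python
from nav import *; from lean import *
apply(.037,-.182,-.024,8.4);p=apply(-.004,-.233,.005,9.2); print(p); o,s=lean("w33"); print(o["joint_positions"])
print(rel(p,[545.7,115.8,166,-41.2]))
```

```text
[539.9 109.6 244.8 -41.2]
27.45 tool [539.9 111.2 242.6] F [ 0.6 -0.5 -1.9] w 0.26798409547970686 tip px (np.float64(319.5), np.float64(120.05555555555556), 36)
handle top line: lean 37.20042130492768 z at x=0 -34.663479143453046 40
[  6.3  -0.3  91.7  -0.   88.8 137.6]
[np.float64(0.0003), np.float64(-0.0085), np.float64(0.0788), np.float64(-0.0)]
```

```bash
cat > disc.py <<'E'
from h import *
from scipy.optimize import least_squares
def disc(s,c0=(676,1.6)):
    c0=np.array(c0); im=s["image"]
    W=cloud(s);z=W[...,2]; r=np.hypot(W[...,0]-c0[0],W[...,1]-c0[1])
    g=im.min(2).astype(np.uint8); e=cv2.Canny(cv2.GaussianBlur(im,(3,3),0),40,100)
    v,u=np.nonzero(e[:300])
    for nm,zz,R,tol in(("ring49",49,130,5),("hat99",99,74,4),("bore",99,32,4)):
        Q=np.array([onz(s,a,b,zz)[:2] for a,b in zip(u,v)]); k=abs(np.hypot(*(Q-c0).T)-R)<tol; Q=Q[k]
        if len(Q)<20: continue
        f=least_squares(lambda p:np.hypot(Q[:,0]-p[0],Q[:,1]-p[1])-p[2],[*c0,R],loss="soft_l1",f_scale=.5); a=np.degrees(np.arctan2(Q[:,1]-c0[1],Q[:,0]-c0[0])); print(nm,np.round(f.x,1),len(Q),"ang",np.round(np.percentile(a,[5,50,95])), "rms",np.round(np.sqrt(np.mean(f.fun**2)),2))
E
python3 - <<'E'
from disc import *
for n in("w33","w2","scene0","side0"): print(n); disc(load(n))
E
```

```text
w33
ring49 [677.3   4.5 130.6] 616 ang [-171.   78.  171.] rms 1.66
hat99 [675.2   4.7  72.5] 605 ang [-173.   91.  174.] rms 2.67
bore [675.7   5.9  32.7] 90 ang [-176.    2.  175.] rms 0.25
w2
ring49 [677.1   1.7 130.8] 715 ang [-161.  -33.  166.] rms 1.42
hat99 [675.7   2.   73.6] 493 ang [-170.   55.  168.] rms 1.31
bore [676.7   1.5  33.2] 261 ang [-157.    0.  162.] rms 0.65
scene0
ring49 [676.7   2.7 130.3] 99 ang [-145.  -85.  167.] rms 2.08
hat99 [677.1   2.5  74.7] 73 ang [-172.  -55.  169.] rms 1.72
bore [676.    2.9  33.2] 63 ang [-163.   -6.  160.] rms 1.11
side0
ring49 [675.2   1.9 130.4] 163 ang [-169.  -24.  166.] rms 2.11
hat99 [675.1   2.5  75.3] 74 ang [-166.   -8.  169.] rms 1.71
bore [676.6   3.9  32.9] 44 ang [-165.   -9.  163.] rms 1.39
```

Call:
step_arm(
  plan=[
    {"tx": 0, "ty": -0.003, "tz": 0.025, "yaw": 0, "fingers": 0.01},
    {"tx": 0, "ty": -0.006, "tz": 0.05, "yaw": 0, "fingers": 0.01},
    {"tx": 0, "ty": -0.009, "tz": 0.072, "yaw": 0, "fingers": 0.01},
    {"tx": 0, "ty": -0.009, "tz": 0.079, "yaw": 0, "fingers": 0.01},
    {"tx": 0, "ty": -0.009, "tz": 0.079, "yaw": 0, "fingers": 0.01},
  ],
  squeeze=50,
)

```text
t: 28.12
tool_pos: [545.1, 116.2, 164.7]
tool_rot: [[0.752, -0.659, -0.002], [-0.659, -0.752, -0.0], [-0.002, 0.002, -1.0]]
ft_force: [-0.6, -0.3, -2.0]
grip_width: 0.272
```

Run:
```python
from nav import *; from lean import *; from disc import disc
p=apply(0,-.009,.079,0); print(p); o,s=lean("w34"); print(o["joint_vel"]); _,d=snap("sd34","side");_,e=snap("sc34","scene"); o=manip.get_obs(); print(o["tool_pos"])
disc(s)
f=lambda im:cv2.resize(im,(400,400),interpolation=cv2.INTER_CUBIC)
cv2.imwrite("pics/c34.png",np.hstack([f(d["image"][190:250,270:330]),f(e["image"][240:320,320:400])])); cv2.imwrite("pics/w34c.png",cv2.resize(s["image"][60:210,220:420],(800,600),interpolation=cv2.INTER_CUBIC))
```

```text
[545.8 116.4 165.8 -41.2]
28.125 tool [545.1 116.2 164.7] F [-0.6 -0.3 -2. ] w 0.27209428486870924 tip px (np.float64(319.3783783783784), np.float64(120.05405405405405), 37)
handle top line: lean 36.94844271084798 z at x=0 -34.801204729014984 40
[-0.1 -1.2 -1.6 -0.   0.3 -0. ]
[546.5 116.3 166.9]
ring49 [675.7   3.9 129.7] 802 ang [-171.   95.  171.] rms 1.59
hat99 [674.5   4.3  72.3] 721 ang [-174.   97.  174.] rms 2.14
bore [675.2   4.3  33.1] 96 ang [ 98. 145. 176.] rms 0.19
```

Run:
```python
from h import *
np.set_printoptions(precision=1,suppress=True)
s=load("w34"); ph=np.radians(138.8); n=np.array([np.cos(ph),np.sin(ph)])
foot=onz(s,320,108.75,49); top=onz(s,320,97.5,97); b=onz(s,320,121,63.2)
print(foot,top,b, "foot-implied C", foot[:2]-74*n, "ball radial from foot",(b-foot)[:2]@n, "C from top",top[:2]-74*n)
# horizontally where ball is radially vs C=(676,2.5)
for C in((676.3,2.3),(675.3,4)): print((b[:2]-C)@n, (b[:2]-C)@np.array([-n[1],n[0]]))
# side/scene triangulated ball
d=load("sd34"); print(tri(ray(d,270+216/6.667,190+269/6.667),ray(s,320,121)))
```

```text
[617.4  52.4  49. ] [619.3  51.   97. ] [610.5  58.5  63.2] foot-implied C [673.1   3.6] ball radial from foot 9.27972672279875 C from top [675.    2.2]
86.53254160772212 1.04873846743146
84.66035461662464 1.669154352435514
(array([611.8,  57.6,  60.5]), [np.float64(1.395870587766759), np.float64(1.3958705877667952)])
```

Run:
```python
from h import *
s=load("w34"); im=s["image"]; W=cloud(s)
np.set_printoptions(precision=1,suppress=True)
n=np.array([np.cos(np.radians(138.8)),np.sin(np.radians(138.8))])
for v in range(88,128): print(v,im[v,318:323].mean(0).round(),W[v,318:323,2].round(0), ((W[v,320,:2]-[676.3,2.3])@n).round(1))
```

```text
88 [182. 187. 188.] [100. 101. 100. 101.  99.] 70.1
89 [189. 194. 194.] [ 99. 100. 100. 100. 102.] 70.6
90 [189. 195. 195.] [102.  99. 100. 101. 100.] 71.1
91 [190. 194. 195.] [101. 101.  99.  99.  99.] 71.6
92 [189. 193. 194.] [100.  99. 100. 100.  99.] 72.2
93 [185. 190. 190.] [ 98.  99. 100. 100.  98.] 72.8
94 [181. 186. 186.] [100. 100. 100. 100.  99.] 73.3
95 [174. 179. 179.] [ 98.  99. 100. 100.  99.] 73.9
96 [152. 158. 158.] [100.  99. 100.  99.  98.] 74.5
97 [111. 115. 116.] [98. 97. 97. 97. 99.] 74.7
98 [85. 88. 90.] [97. 96. 96. 97. 97.] 75.1
99 [81. 84. 86.] [91. 91. 91. 91. 91.] 75.2
100 [81. 84. 86.] [86. 86. 85. 85. 84.] 75.0
101 [82. 84. 87.] [81. 79. 80. 79. 79.] 75.1
102 [82. 85. 87.] [73. 74. 74. 73. 74.] 75.1
103 [83. 85. 88.] [68. 69. 67. 67. 67.] 75.1
104 [83. 85. 89.] [60. 61. 60. 62. 61.] 75.0
105 [85. 86. 91.] [55. 54. 54. 54. 54.] 75.1
106 [88. 88. 95.] [51. 50. 51. 51. 49.] 75.5
107 [90. 89. 96.] [51. 51. 51. 50. 52.] 76.2
108 [90. 90. 96.] [51. 50. 51. 52. 52.] 76.9
109 [102. 102. 108.] [51. 52. 50. 51. 51.] 77.5
110 [129. 131. 138.] [49. 49. 49. 50. 50.] 78.1
111 [154. 157. 164.] [50. 51. 50. 49. 49.] 78.9
112 [184. 187. 195.] [49. 49. 49. 50. 50.] 79.5
113 [203. 206. 215.] [49. 49. 49. nan 49.] 80.2
114 [208. 210. 219.] [49. 51. 50. 50. 50.] 81.0
115 [208. 211. 219.] [50. 50. 50. 49. 49.] 81.6
116 [198. 205. 217.] [50. 50. 50. 50. 51.] 82.3
117 [151. 187. 213.] [64. 64. 65. 64. 50.] 84.0
118 [ 98. 184. 223.] [66. 65. 65. 65. 65.] 84.6
119 [ 82. 193. 235.] [65. 66. 65. nan 66.] 85.3
120 [ 93. 199. 238.] [66. 65. 64. 65. 65.] 85.9
121 [127. 193. 224.] [nan 68. 66. 66. 65.] 86.7
122 [157. 179. 197.] [67. 68. 67. 67. 67.] 87.4
123 [166. 172. 183.] [67. 68. 68. 67. 66.] 88.1
124 [168. 171. 180.] [70. 68. 68. 69. 68.] 88.8
125 [168. 171. 179.] [70. 70. 70. 69. 69.] 89.5
126 [168. 171. 179.] [70. 71. 72. 71. 70.] 90.2
127 [168. 171. 180.] [71. 73. 72. 72. 72.] 90.9
```

Call:
step_arm(
  plan=[
    {"tx": 0.0025, "ty": 0, "tz": 0.003, "yaw": 0, "fingers": 0.01},
    {"tx": 0.005, "ty": 0, "tz": 0.006, "yaw": 0, "fingers": 0.01},
    {"tx": 0.005, "ty": 0, "tz": 0.006, "yaw": 0, "fingers": 0.01},
    {"tx": 0.005, "ty": 0, "tz": 0.006, "yaw": 0, "fingers": 0.01},
  ],
  squeeze=50,
)

```text
t: 28.78
tool_pos: [549.6, 113.0, 159.8]
tool_rot: [[0.752, -0.659, -0.0], [-0.659, -0.752, 0.0], [-0.0, 0.0, -1.0]]
ft_force: [-0.9, 0.5, -1.8]
grip_width: 0.273
```

```bash
cat > gap.py <<'E'
from lean import *
def gap(name,az,C=(676.3,2.3)):
    o,s=snap(name); im=s["image"].astype(int); W=cloud(s)
    n=-np.array([np.cos(np.radians(az)),np.sin(np.radians(az))])
    rr=(W[...,:2]-np.array(C))@n
    rows=range(60,150); col=slice(317,323)
    z=np.nanmedian(W[:,col,2],axis=1); r=np.nanmedian(rr[:,col],axis=1)
    wall=[r[v] for v in range(60,150) if 58<z[v]<92 and r[v]<78]
    m=(im[...,2]>1.6*im[...,0])&(im[...,2]>130); m[180:]=0; m[:,:300]=0;m[:,340:]=0
    v,u=np.nonzero(m); 
    k=[v_ for v_ in range(v.min(),v.max()+1)]
    ringz=np.nanmedian(W[...,2][(rr>85)&(rr<120)&(np.abs(W[...,2]-50)<6)&(np.abs(np.arange(640)-320)<80)[None,:]])
    bt=np.nanmax(z[v.min():v.max()+1])
    # nose end: first gray row below; ball silhouette
    print(o["t"],"tool",o["tool_pos"],"F",o["ft_force"],"T",o["torque"]*1000)
    print("wall r",np.median(wall) if wall else None,len(wall),"orange rows",v.min(),v.max(),"mean",v.mean(),"col",u.mean(),"n",len(u),"ball r(mid)",r[int(round((v.min()+v.max())/2))],"ball z rows",z[v.min():v.max()+1],"ring z",ringz)
    return o,s
E
python3 - <<'E'
from nav import *; from gap import *
p=apply(.005,0,.006,0); print(p); o,s=gap("w35",-41.2)
cv2.imwrite("pics/w35c.png",cv2.resize(s["image"][60:210,220:420],(800,600),interpolation=cv2.INTER_CUBIC))
E
```

```text
[549.6 113.1 159.8 -41.2]
28.775 tool [549.6 113.  159.8] F [-0.9  0.5 -1.8] T [ 60.4 127.7   0. ]
wall r 75.18292340483566 5 orange rows 117 124 mean 119.71428571428571 col 319.40816326530614 n 49 ball r(mid) 80.39105653128752 ball z rows [58.4 59.7 61.1 60.9 61.4 62.4 63.1 64. ] ring z 49.8366801804317
```

Call:
step_arm(
  plan=[
    {"tx": 0.0, "ty": 0, "tz": 0.003, "yaw": 0, "fingers": 0.01},
    {"tx": 0.0015, "ty": 0, "tz": 0.006, "yaw": 0, "fingers": 0.01},
    {"tx": 0.004, "ty": 0, "tz": 0.008, "yaw": 0, "fingers": 0.01},
    {"tx": 0.004, "ty": 0, "tz": 0.008, "yaw": 0, "fingers": 0.01},
  ],
  squeeze=60,
)

```text
t: 29.32
tool_pos: [552.7, 110.3, 151.7]
tool_rot: [[0.752, -0.659, -0.0], [-0.659, -0.752, 0.0], [-0.0, 0.0, -1.0]]
ft_force: [-0.7, 0.3, -0.2]
grip_width: 0.27
```

Run:
```python
from nav import *; from gap import *
p=apply(.004,0,.008,0); print(p); o,s=gap("w36",-41.2)
cv2.imwrite("pics/w36c.png",cv2.resize(s["image"][60:210,220:420],(800,600),interpolation=cv2.INTER_CUBIC))
```

```text
[552.6 110.4 151.8 -41.2]
29.325 tool [552.7 110.3 151.7] F [-0.7  0.3 -0.2] T [161.1 198.1   8.8]
wall r 75.18403259804565 3 orange rows 121 127 mean 123.54347826086956 col 319.2826086956522 n 46 ball r(mid) 79.11520243272449 ball z rows [55.7 56.7 56.5 57.  57.1 58.6 59.2] ring z 49.8303900255346
```

Call:
step_arm(
  plan=[
    {"tx": 0.0001, "ty": 0.0052, "tz": 0, "yaw": -1.82, "fingers": 0.01},
    {"tx": 0.0003, "ty": 0.0104, "tz": 0, "yaw": -3.64, "fingers": 0.01},
    {"tx": 0.0007, "ty": 0.0156, "tz": 0, "yaw": -5.46, "fingers": 0.01},
    {"tx": 0.0013, "ty": 0.0207, "tz": 0, "yaw": -7.28, "fingers": 0.01},
    {"tx": 0.0021, "ty": 0.0259, "tz": 0, "yaw": -9.1, "fingers": 0.01},
  ],
  squeeze=60,
)

```text
t: 30.0
tool_pos: [537.5, 89.6, 152.3]
tool_rot: [[0.848, -0.53, 0.001], [-0.53, -0.848, 0.0], [0.001, -0.001, -1.0]]
ft_force: [0.6, 0.5, 0.4]
grip_width: 0.268
```

Run:
```python
from nav import *; from gap import *
p=apply(.0021,.0259,0,-9.1); print(p); o,s=gap("s1",p[3]); n=-axes(p[3])[:2,0]; print("Frad",o["ft_force"][:2]@n)
```

```text
[537.1  89.6 151.8 -32.1]
30.0 tool [537.5  89.6 152.3] F [0.6 0.5 0.4] T [356.8  67.3 132.8]
wall r 75.20251806706173 4 orange rows 120 126 mean 122.36734693877551 col 318.9591836734694 n 49 ball r(mid) 78.17251523071555 ball z rows [55.5 56.7 56.8 56.9 57.3 58.4 59. ] ring z 49.85721314123592
Frad -0.23284919373765817
```

Call:
step_arm(
  plan=[
    {"tx": 0.0001, "ty": 0.0052, "tz": 0.0001, "yaw": -1.82, "fingers": 0.01},
    {"tx": 0.0003, "ty": 0.0104, "tz": 0.0002, "yaw": -3.64, "fingers": 0.01},
    {"tx": 0.0007, "ty": 0.0156, "tz": 0.0003, "yaw": -5.46, "fingers": 0.01},
    {"tx": 0.0013, "ty": 0.0207, "tz": 0.0004, "yaw": -7.28, "fingers": 0.01},
    {"tx": 0.0021, "ty": 0.0259, "tz": 0.0005, "yaw": -9.1, "fingers": 0.01},
  ],
  squeeze=60,
)

```text
t: 30.68
tool_pos: [525.5, 66.6, 151.8]
tool_rot: [[0.921, -0.39, 0.001], [-0.39, -0.921, 0.0], [0.001, -0.001, -1.0]]
ft_force: [-0.1, 1.3, 1.0]
grip_width: 0.267
```

Run:
```python
from nav import *; from gap import *
p=apply(.0021,.0259,.0005,-9.1); print(p); o,s=gap("s2",p[3]); n=-axes(p[3])[:2,0]; print("Frad",o["ft_force"][:2]@n, o["joint_positions"])
cv2.imwrite("pics/s2c.png",cv2.resize(s["image"][60:210,220:420],(800,600),interpolation=cv2.INTER_CUBIC))
```

```text
[525.1  66.5 151.3 -23. ]
30.675 tool [525.5  66.6 151.8] F [-0.1  1.3  1. ] T [ 309.4 -100.8  102.4]
wall r 75.07012981473355 4 orange rows 119 125 mean 121.95918367346938 col 319.2040816326531 n 49 ball r(mid) 77.41949071892259 ball z rows [52.5 55.3 56.1 57.  56.5 57.1 57.9] ring z 49.847127474166854
Frad 0.5790699839413572 [  1.7  -0.7 101.7   0.   78.9 114.6]
```

Run:
```python
from tilt import *
np.set_printoptions(precision=1,suppress=True)
for nm,az in(("w35",-41.2),("w36",-41.2),("s1",-32.1),("s2",-23.0)):
    s=load(nm); n=-np.array([np.cos(np.radians(az)),np.sin(np.radians(az)),0]); C=np.array([676.3,2.3,0])
    W=cloud(s)
    res=[]
    # wall radius using columns either side of ball (300..312, 328..340) 
    cols=[c for c in range(296,345) if abs(c-320)>8]
    w=[];
    for c in cols:
        for v in range(60,140):
            p=W[v,c]
            if np.isfinite(p[0]) and 58<p[2]<90:
                d=p[:2]-C[:2]; 
                if 70<np.hypot(*d)<80 : w.append(np.hypot(*d))
    im=s["image"].astype(int); m=(im[...,2]>1.6*im[...,0])&(im[...,2]>130); m[180:]=0; m[:,:300]=0;m[:,340:]=0
    cn=max(cv2.findContours(m.astype(np.uint8),0,1)[0],key=cv2.contourArea); v,u=np.nonzero(m)
    rw=np.median(w)
    C2=C+n*(rw-74) # shift so that wall is at 74
    pb=proj(s,C2+n*78+[0,0,53.9]); pt=proj(s,C2+n*78+[0,0,53.9]-0); 
    print(nm,"wall r",rw,len(w),"expected ball centre",pb,"orange top",v.min(),"width",u.max()-u.min()+1,"cols",u.min(),u.max(), "px radius",4*s["mtx"][0,0]/((np.linalg.inv(s["world_from_camera"])@np.r_[C2+n*78+[0,0,53.9],1])[2]))
```

```text
w35 wall r 75.38567018078824 129 expected ball centre [319.4 119.1] orange top 117 width 10 cols 315 324 px radius 5.617525953887404
w36 wall r 75.426401436994 101 expected ball centre [319.5 124.7] orange top 121 width 11 cols 314 324 px radius 5.771507811210774
s1 wall r 75.1080899692746 109 expected ball centre [320.3 124.6] orange top 120 width 11 cols 314 324 px radius 5.756812865891127
s2 wall r 74.79578934931327 113 expected ball centre [320.2 124.3] orange top 119 width 11 cols 314 324 px radius 5.7697963801588585
```

Call:
step_arm(
  plan=[
    {"tx": 0.0003, "ty": 0.0052, "tz": 0.0002, "yaw": -1.82, "fingers": 0.01},
    {"tx": 0.0006, "ty": 0.0104, "tz": 0.0004, "yaw": -3.64, "fingers": 0.01},
    {"tx": 0.0012, "ty": 0.0156, "tz": 0.0006, "yaw": -5.46, "fingers": 0.01},
    {"tx": 0.0019, "ty": 0.0207, "tz": 0.0008, "yaw": -7.28, "fingers": 0.01},
    {"tx": 0.0029, "ty": 0.0259, "tz": 0.001, "yaw": -9.1, "fingers": 0.01},
  ],
  squeeze=60,
)

```text
t: 31.35
tool_pos: [518.1, 41.7, 150.7]
tool_rot: [[0.971, -0.24, 0.001], [-0.24, -0.971, 0.0], [0.001, -0.001, -1.0]]
ft_force: [0.4, 0.7, 0.4]
grip_width: 0.267
```

```bash
cat > chk.py <<'E'
from nav import *; from gap import *; from tilt import proj
def chk(nm):
    p=get(); az=p[3]; o,s=snap(nm); n=-axes(az)[:,0]; C=np.array([676.3,2.3,0]); W=cloud(s); w=[]
    for c in [c for c in range(296,345) if abs(c-320)>8]:
        for v in range(60,140):
            q=W[v,c]
            if np.isfinite(q[0]) and 58<q[2]<90:
                d=np.hypot(*(q[:2]-C[:2]))
                if 70<d<80: w.append(d)
    rw=np.median(w); im=s["image"].astype(int); m=(im[...,2]>1.6*im[...,0])&(im[...,2]>130); m[180:]=0; m[:,:300]=0;m[:,340:]=0
    v,u=np.nonzero(m); pb=proj(s,C+n*(rw-74)+n*78+[0,0,53.9])
    top=v.min(); cen=top+5.3
    print(nm,"t",o["t"],"cmd",p,"meas",o["tool_pos"],"F",o["ft_force"],"Frad",o["ft_force"]@n)
    print("wall",rw,"ball row",cen,"expected at wall",pb[1],"=> gap mm",(cen-pb[1])*.72,"  shift from free(122.3) px",cen-122.3,"=> c mm",(cen-122.3)*.72/.6,"orange mean",v.mean(),len(v))
    return o,s
E
python3 - <<'E'
from chk import *
apply(.0029,.0259,.001,-9.1); o,s=chk("s3")
E
```

```text
s3 t 31.35 cmd [517.7  41.5 150.3 -13.9] meas [518.1  41.7 150.7] F [0.4 0.7 0.4] Frad -0.25158462753358546
wall 74.75485296351798 ball row 125.3 expected at wall 125.49919678460164 => gap mm -0.14342168491318033   shift from free(122.3) px 3.0 => c mm 3.6000000000000005 orange mean 123.0 51
```

Call:
step_arm(
  plan=[
    {"tx": 0.0002, "ty": 0.0052, "tz": 0.0001, "yaw": -1.82, "fingers": 0.01},
    {"tx": 0.0005, "ty": 0.0104, "tz": 0.0002, "yaw": -3.64, "fingers": 0.01},
    {"tx": 0.0011, "ty": 0.0156, "tz": 0.0003, "yaw": -5.46, "fingers": 0.01},
    {"tx": 0.0018, "ty": 0.0207, "tz": 0.0004, "yaw": -7.28, "fingers": 0.01},
    {"tx": 0.0026, "ty": 0.0259, "tz": 0.0005, "yaw": -9.1, "fingers": 0.01},
  ],
  squeeze=60,
)

```text
t: 32.02
tool_pos: [514.3, 16.0, 150.2]
tool_rot: [[0.996, -0.084, 0.001], [-0.084, -0.996, 0.0], [0.001, -0.0, -1.0]]
ft_force: [-0.2, 1.5, 1.5]
grip_width: 0.268
```

Run:
```python
from chk import *
apply(.0026,.0259,.0005,-9.1); o,s=chk("s4")
```

```text
s4 t 32.025 cmd [514.   15.8 149.8  -4.8] meas [514.3  16.  150.2] F [-0.2  1.5  1.5] Frad 0.37217637781907337
wall 74.45677143311742 ball row 125.3 expected at wall 125.76818620070979 => gap mm -0.3370940645110522   shift from free(122.3) px 3.0 => c mm 3.6000000000000005 orange mean 123.4 50
```

Call:
step_arm(
  plan=[
    {"tx": 0.0001, "ty": 0.0052, "tz": 0, "yaw": -1.82, "fingers": 0.01},
    {"tx": 0.0004, "ty": 0.0104, "tz": 0, "yaw": -3.64, "fingers": 0.01},
    {"tx": 0.0009, "ty": 0.0156, "tz": 0.0001, "yaw": -5.46, "fingers": 0.01},
    {"tx": 0.0015, "ty": 0.0207, "tz": 0.0001, "yaw": -7.28, "fingers": 0.01},
    {"tx": 0.0024, "ty": 0.0259, "tz": 0.0001, "yaw": -9.1, "fingers": 0.01},
  ],
  squeeze=60,
)

```text
t: 32.7
tool_pos: [514.5, -10.0, 150.0]
tool_rot: [[0.997, 0.074, 0.001], [0.074, -0.997, 0.0], [0.001, -0.0, -1.0]]
ft_force: [0.2, 0.8, 0.7]
grip_width: 0.271
```

Run:
```python
from chk import *
apply(.0024,.0259,.0001,-9.1); o,s=chk("s5")
```

```text
s5 t 32.7 cmd [514.2 -10.2 149.7   4.3] meas [514.5 -10.  150. ] F [0.2 0.8 0.7] Frad -0.2088471541135809
wall 74.00863426909241 ball row 125.3 expected at wall 125.48897046215217 => gap mm -0.1360587327495625   shift from free(122.3) px 3.0 => c mm 3.6000000000000005 orange mean 123.4375 48
```

Call:
step_arm(
  plan=[
    {"tx": 0.0002, "ty": 0.0052, "tz": 0, "yaw": -1.82, "fingers": 0.01},
    {"tx": 0.0005, "ty": 0.0104, "tz": 0, "yaw": -3.64, "fingers": 0.01},
    {"tx": 0.001, "ty": 0.0156, "tz": 0.0001, "yaw": -5.46, "fingers": 0.01},
    {"tx": 0.0016, "ty": 0.0207, "tz": 0.0001, "yaw": -7.28, "fingers": 0.01},
    {"tx": 0.0025, "ty": 0.0259, "tz": 0.0001, "yaw": -9.1, "fingers": 0.01},
  ],
  squeeze=60,
)

```text
t: 33.38
tool_pos: [518.8, -35.6, 149.8]
tool_rot: [[0.973, 0.231, 0.0], [0.231, -0.973, 0.0], [0.0, -0.0, -1.0]]
ft_force: [-0.7, 1.8, 0.9]
grip_width: 0.266
```

Run:
```python
from chk import *
apply(.0025,.0259,.0001,-9.1); o,s=chk("s6")
```

```text
s6 t 33.375 cmd [518.6 -35.9 149.6  13.4] meas [518.8 -35.6 149.8] F [-0.7  1.8  0.9] Frad 0.23669973546975498
wall 73.69173120877302 ball row 126.3 expected at wall 125.38210326550082 => gap mm 0.6608856488394099   shift from free(122.3) px 4.0 => c mm 4.8 orange mean 123.88235294117646 51
```

Call:
step_arm(
  plan=[
    {"tx": 0.0003, "ty": 0.0052, "tz": 0, "yaw": -1.82, "fingers": 0.01},
    {"tx": 0.0007, "ty": 0.0104, "tz": 0, "yaw": -3.64, "fingers": 0.01},
    {"tx": 0.0013, "ty": 0.0156, "tz": 0, "yaw": -5.46, "fingers": 0.01},
    {"tx": 0.002, "ty": 0.0207, "tz": 0, "yaw": -7.28, "fingers": 0.01},
    {"tx": 0.0028, "ty": 0.0259, "tz": 0, "yaw": -9.1, "fingers": 0.01},
  ],
  squeeze=60,
)

```text
t: 34.05
tool_pos: [527.4, -60.1, 149.7]
tool_rot: [[0.924, 0.382, -0.0], [0.382, -0.924, 0.0], [-0.0, -0.0, -1.0]]
ft_force: [-0.9, 1.9, 1.0]
grip_width: 0.27
```

Run:
```python
from chk import *
apply(.0028,.0259,0,-9.1); o,s=chk("s7")
```

```text
s7 t 34.05 cmd [527.3 -60.4 149.6  22.5] meas [527.4 -60.1 149.7] F [-0.9  1.9  1. ] Frad 0.07721758852756545
wall 73.62043001016819 ball row 126.3 expected at wall 126.07916188496151 => gap mm 0.15900344282771242   shift from free(122.3) px 4.0 => c mm 4.8 orange mean 123.91836734693878 49
```

Three calls remain; continue.

Call:
step_arm(
  plan=[
    {"tx": 0.0002, "ty": 0.0052, "tz": 0, "yaw": -1.82, "fingers": 0.01},
    {"tx": 0.0005, "ty": 0.0104, "tz": 0, "yaw": -3.64, "fingers": 0.01},
    {"tx": 0.001, "ty": 0.0156, "tz": 0, "yaw": -5.46, "fingers": 0.01},
    {"tx": 0.0016, "ty": 0.0207, "tz": 0, "yaw": -7.28, "fingers": 0.01},
    {"tx": 0.0024, "ty": 0.0259, "tz": 0, "yaw": -9.1, "fingers": 0.01},
  ],
  squeeze=60,
)

```text
t: 34.72
tool_pos: [539.4, -83.1, 149.6]
tool_rot: [[0.852, 0.523, -0.0], [0.523, -0.852, 0.0], [-0.0, -0.0, -1.0]]
ft_force: [-0.6, 0.9, 1.5]
grip_width: 0.268
```

Run:
```python
from chk import *
apply(.0024,.0259,0,-9.1); o,s=chk("s8")
```

```text
s8 t 34.725 cmd [539.5 -83.4 149.6  31.6] meas [539.4 -83.1 149.6] F [-0.6  0.9  1.5] Frad 0.07615488897269485
wall 73.23248851431555 ball row 126.3 expected at wall 125.68833192118623 => gap mm 0.44040101674591026   shift from free(122.3) px 4.0 => c mm 4.8 orange mean 123.78 50
```

Call:
step_arm(
  plan=[
    {"tx": 0.0003, "ty": 0.0052, "tz": 0, "yaw": -1.82, "fingers": 0.01},
    {"tx": 0.0006, "ty": 0.0104, "tz": 0, "yaw": -3.64, "fingers": 0.01},
    {"tx": 0.0012, "ty": 0.0156, "tz": 0, "yaw": -5.46, "fingers": 0.01},
    {"tx": 0.0018, "ty": 0.0207, "tz": 0, "yaw": -7.28, "fingers": 0.01},
    {"tx": 0.0027, "ty": 0.0259, "tz": 0, "yaw": -9.1, "fingers": 0.01},
  ],
  squeeze=60,
)

```text
t: 35.4
tool_pos: [555.5, -104.2, 149.6]
tool_rot: [[0.757, 0.653, -0.0], [0.653, -0.757, 0.0], [-0.0, -0.0, -1.0]]
ft_force: [-0.4, 0.8, 1.6]
grip_width: 0.27
```

Run:
```python
from chk import *
apply(.0027,.0259,0,-9.1); o,s=chk("s9"); print(s["image"].shape); cv2.imwrite("pics/s9s.png",s["image"])
n=np.array([517.7-540.,0]);
# ball angle about C
from h import *
b=onz(s,320,126,53.5); 
for C in((676.3,2.3),(676.4,4.4)): print(b, np.degrees(np.arctan2(b[1]-C[1],b[0]-C[0]))%360)
```

```text
s9 t 35.4 cmd [ 555.3 -104.1  149.6   40.7] meas [ 555.5 -104.2  149.6] F [-0.4  0.8  1.6] Frad -0.20361766606946066
wall 72.82176250592272 ball row 126.3 expected at wall 125.393485929412 => gap mm 0.6526901308233618   shift from free(122.3) px 4.0 => c mm 4.8 orange mean 123.84615384615384 52
(480, 640, 3)
[619.2 -49.7  53.5] 222.34642105866237
[619.2 -49.7  53.5] 223.42691497003702
```

Call:
step_arm(
  plan=[
    {"tx": 0.0003, "ty": 0.0052, "tz": 0, "yaw": -1.82, "fingers": 0.01},
    {"tx": 0.0007, "ty": 0.0104, "tz": 0, "yaw": -3.64, "fingers": 0.01},
    {"tx": 0.0013, "ty": 0.0156, "tz": 0, "yaw": -5.46, "fingers": 0.01},
    {"tx": 0.0017, "ty": 0.0182, "tz": 0, "yaw": -6.4, "fingers": 0.01},
  ],
  squeeze=60,
)

```text
t: 35.95
tool_pos: [568.8, -117.1, 149.6]
tool_rot: [[0.68, 0.733, 0.0], [0.733, -0.68, -0.0], [-0.0, 0.0, -1.0]]
ft_force: [-1.0, 0.6, 0.9]
grip_width: 0.27
```

Run:
```python
from chk import *
apply(.0017,.0182,0,-6.4); o,s=chk("s10"); cv2.imwrite("pics/s10c.png",cv2.resize(s["image"][0:225,220:520],(800,600),interpolation=cv2.INTER_CUBIC))
b=onz(s,320,126,53.5)
for C in((676.3,2.3),(675.5,4.3)): print(b, np.degrees(np.arctan2(b[1]-C[1],b[0]-C[0]))%360)
# strap corners by eye next
```

```text
s10 t 35.95 cmd [ 568.5 -116.8  149.6   47.1] meas [ 568.8 -117.1  149.6] F [-1.   0.6  0.9] Frad 0.25889791804822476
wall 72.77051215698116 ball row 126.3 expected at wall 125.95923669042199 => gap mm 0.2453495828961661   shift from free(122.3) px 4.0 => c mm 4.8 orange mean 124.0 51
[626.1 -55.9  53.5] 229.19971563405406
[626.1 -55.9  53.5] 230.60745525098267
```

Call:
step_arm(
  plan=[
    {"tx": -0.007, "ty": 0, "tz": -0.01, "yaw": 0, "fingers": 0.01},
    {"tx": -0.016, "ty": 0, "tz": -0.035, "yaw": 0, "fingers": 0.01},
    {"tx": -0.03, "ty": 0, "tz": -0.075, "yaw": 0, "fingers": 0.01},
    {"tx": -0.05, "ty": 0, "tz": -0.105, "yaw": 0, "fingers": 0.01},
  ],
  squeeze=60,
)

```text
t: 36.5
tool_pos: [534.1, -153.9, 256.8]
tool_rot: [[0.681, 0.733, 0.001], [0.733, -0.681, -0.001], [0.0, 0.001, -1.0]]
ft_force: [0.6, 0.1, -1.5]
grip_width: 0.269
```

```bash
cat nav.py lean.py
python3 - <<'E'
from nav import *
apply(-0.05,0,-0.105,0)
c=get();print(c)
from workcell import manip
o=manip.get_obs();print(o['t'],o['tool_pos'],o['ft_force'],o['grip_width'])
for t in rows(c,[320,-200,255,-23.6],8) : print(t)
E
```

```text
import numpy as np, json, sys
F="cmd.json"
def get(): return np.array(json.load(open(F)))
def put(p): json.dump([float(v) for v in p],open(F,"w"))
def axes(a):
    a=np.radians(a); return np.column_stack([[np.cos(a),np.sin(a),0],[np.sin(a),-np.cos(a),0],[0,0,-1]])
def rel(cur,tgt):
    d=axes(cur[3]).T@(np.array(tgt[:3])-cur[:3]); return [*np.round(d/1000,4),round((cur[3]-tgt[3]+180)%360-180,1)]
def rows(cur,tgt,n):
    r=np.array(rel(cur,tgt)); return [[round(float(v),4) for v in r*(i+1)/n] for i in range(n)]
def apply(tx,ty,tz,yaw):
    c=get(); p=c.copy(); p[:3]+=axes(c[3])@np.array([tx,ty,tz])*1000; p[3]-=yaw; put(p); return p
from w import *
np.set_printoptions(precision=1,suppress=True)
def lean(name,cols=320):
    o,s=snap(name); Wt=cloud(s,s["T_tool_cam"]); q=np.array([Wt[v,320] for v in range(5,335,3)]); q=q[np.isfinite(q[:,0])]
    im=s["image"].astype(int); m=(im[...,2]>1.7*im[...,0])&(im[...,2]>110); m[300:]=0; m[:,:290]=0;m[:,350:]=0
    v,u=np.nonzero(m); tip=(u.mean(),v.mean(),len(u)) if len(u) else None
    print(o["t"],"tool",o["tool_pos"],"F",o["ft_force"],"w",o["grip_width"],"tip px",tip)
    h=q[(q[:,0]<38)&(q[:,0]>-15)&(q[:,2]<60)]
    if len(h)>4:
        sl,ic=np.polyfit(h[:,0],h[:,2],1); print("handle top line: lean",90-np.degrees(np.arctan(sl)),"z at x=0",ic,len(h))
    return o,s
[ 534.45293198 -153.400569    254.635        47.093     ]
36.5 [ 534.07596338 -153.88501853  256.75824069] [ 0.5831624   0.09139762 -1.50964243] 0.2687440808038876
[-0.0225, -0.0157, -0.0001, 8.8375]
[-0.045, -0.0314, -0.0001, 17.675]
[-0.0675, -0.047, -0.0002, 26.5125]
[-0.0901, -0.0627, -0.0002, 35.35]
[-0.1126, -0.0784, -0.0003, 44.1875]
[-0.1351, -0.0941, -0.0003, 53.025]
[-0.1576, -0.1097, -0.0003, 61.8625]
[-0.1801, -0.1254, -0.0004, 70.7]
```

Call:
step_arm(
  plan=[
    {"tx": -0.0225, "ty": -0.0157, "tz": 0, "yaw": 8.8, "fingers": 0.01},
    {"tx": -0.045, "ty": -0.0314, "tz": 0, "yaw": 17.7, "fingers": 0.01},
    {"tx": -0.0675, "ty": -0.047, "tz": 0, "yaw": 26.5, "fingers": 0.01},
    {"tx": -0.09, "ty": -0.0627, "tz": 0, "yaw": 35.4, "fingers": 0.01},
    {"tx": -0.1126, "ty": -0.0784, "tz": 0, "yaw": 44.2, "fingers": 0.01},
  ],
  squeeze=60,
)

```text
t: 37.12
tool_pos: [399.0, -182.8, 254.9]
tool_rot: [[0.999, 0.045, -0.0], [0.045, -0.999, -0.001], [-0.0, 0.001, -1.0]]
ft_force: [1.3, -1.0, -1.0]
grip_width: 0.268
```

Run:
```python
from nav import *
apply(-0.1126,-.0784,0,44.2)
c=get();print(c)
from workcell import manip
o=manip.get_obs();print(o['t'],o['tool_pos'],o['tool_rot'],o['joint_positions'])
for t in rows(c,[308,-240,240,-23.6],5) : print(t)
```

```text
[ 400.3688427  -182.50000203  254.635         2.893     ]
37.125 [ 399.00231873 -182.77377194  254.93134975] [[ 9.98988187e-01  4.49732365e-02 -9.96049139e-05]
 [ 4.49731797e-02 -9.98988063e-01 -5.13177459e-04]
 [-1.22583371e-04  5.08178670e-04 -9.99999863e-01]] [-3.12871443e+01 -1.88619118e+01  1.06938499e+02 -2.81064334e-02
  9.19130199e+01  5.61342703e+01]
[-0.019, 0.0106, 0.0029, 5.3]
[-0.0381, 0.0211, 0.0058, 10.6]
[-0.0571, 0.0317, 0.0088, 15.9]
[-0.0762, 0.0422, 0.0117, 21.2]
[-0.0952, 0.0528, 0.0146, 26.5]
```

Call:
step_arm(
  plan=[
    {"tx": -0.019, "ty": 0.0106, "tz": 0.0, "yaw": 5.3, "fingers": 0.01},
    {"tx": -0.038, "ty": 0.021, "tz": 0.003, "yaw": 10.6, "fingers": 0.01},
    {"tx": -0.057, "ty": 0.0317, "tz": 0.006, "yaw": 15.9, "fingers": 0.01},
    {"tx": -0.0762, "ty": 0.0422, "tz": 0.01, "yaw": 21.2, "fingers": 0.01},
    {"tx": -0.0952, "ty": 0.0528, "tz": 0.0146, "yaw": 26.5, "fingers": 0.01},
  ],
  squeeze=60,
)

```text
t: 37.75
tool_pos: [306.9, -240.4, 240.3]
tool_rot: [[0.915, -0.404, 0.0], [-0.404, -0.915, -0.001], [0.0, 0.001, -1.0]]
ft_force: [0.2, 0.0, -1.4]
grip_width: 0.267
```

Call:
step_arm(
  plan=[
    {"tx": 0, "ty": 0, "tz": 0.0, "yaw": 0, "fingers": 0.01},
    {"tx": 0, "ty": 0, "tz": 0.0, "yaw": 0, "fingers": 0.01},
  ],
  squeeze=60,
)

```text
t: 38.0
tool_pos: [308.1, -240.0, 240.4]
tool_rot: [[0.917, -0.4, 0.001], [-0.4, -0.917, -0.0], [0.001, 0.0, -1.0]]
ft_force: [-0.5, -0.5, -1.3]
grip_width: 0.269
```

Run:
```python
from nav import *
apply(-0.0952,.0528,.0146,26.5)
c=get();print(c)
from lean import lean
o,s=lean("back1")
```

```text
[ 307.95503691 -240.03754194  240.035       -23.607     ]
38.0 tool [ 308.1 -240.   240.4] F [-0.5 -0.5 -1.3] w 0.2688255939034956 tip px (np.float64(319.2916666666667), np.float64(119.875), 24)
handle top line: lean 36.74153207794175 z at x=0 -34.97641634287104 40
```

View pics/back1.png

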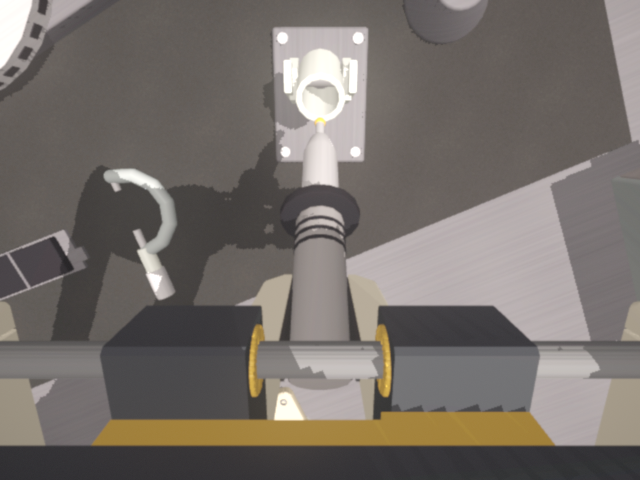

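Call:
step_arm(
  plan=[
    {"tx": 0.0053, "ty": 0, "tz": 0.014, "yaw": 0, "fingers": 0.01},
    {"tx": 0.013, "ty": 0, "tz": 0.026, "yaw": 0, "fingers": 0.01},
    {"tx": 0.021, "ty": 0, "tz": 0.038, "yaw": 0, "fingers": 0.01},
    {"tx": 0.021, "ty": 0, "tz": 0.038, "yaw": 0, "fingers": 0.01},
  ],
  squeeze=40,
)

```text
t: 38.55
tool_pos: [327.0, -247.8, 200.2]
tool_rot: [[0.917, -0.4, -0.002], [-0.4, -0.917, 0.002], [-0.003, -0.001, -1.0]]
ft_force: [0.4, -0.5, -1.1]
grip_width: 0.276
```

Run:
```python
from nav import *
apply(.021,0,.038,0)
c=get();print(c, rel(c,[363.4,-264.1,145.8,-23.6]))
from lean import lean
o,s=lean("back2")
```

```text
[ 327.19762693 -248.44722261  202.035       -23.607     ] [np.float64(0.0394), np.float64(-0.0002), np.float64(0.0562), np.float64(-0.0)]
38.55 tool [ 327.  -247.8  200.2] F [ 0.4 -0.5 -1.1] w 0.27564970304210373 tip px (np.float64(319.8636363636364), np.float64(119.63636363636364), 22)
handle top line: lean 36.60520838758961 z at x=0 -35.03732738033306 39
```

View pics/back2.png

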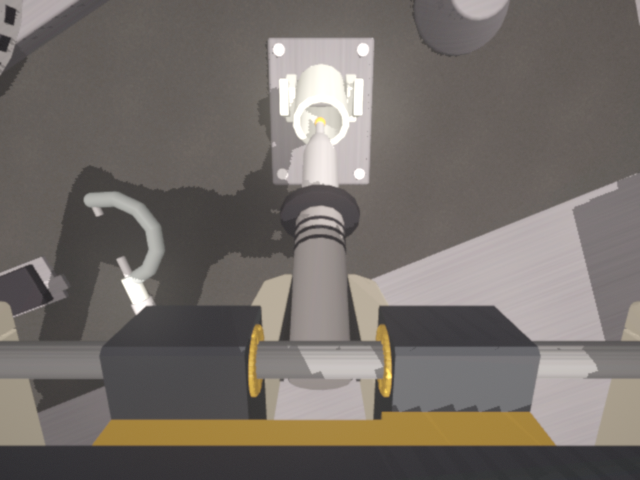

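Call:
step_arm(
  plan=[
    {"tx": 0.008, "ty": 0, "tz": 0.0115, "yaw": 0, "fingers": 0.01},
    {"tx": 0.016, "ty": 0, "tz": 0.0225, "yaw": 0, "fingers": 0.01},
    {"tx": 0.024, "ty": 0, "tz": 0.034, "yaw": 0, "fingers": 0.01},
    {"tx": 0.032, "ty": 0, "tz": 0.045, "yaw": 0, "fingers": 0.01},
    {"tx": 0.0394, "ty": 0, "tz": 0.056, "yaw": 0, "fingers": 0.01},
  ],
  squeeze=25,
)

```text
t: 39.22
tool_pos: [363.9, -264.5, 145.3]
tool_rot: [[0.916, -0.4, 0.0], [-0.4, -0.916, -0.0], [0.0, 0.0, -1.0]]
ft_force: [-0.2, 0.2, -0.1]
grip_width: 0.275
```

Run:
```python
from nav import *
apply(.0394,0,.056,0)
c=get();print(c, rel(c,[376.0,-269.6,142.1,-23.6]))
from lean import lean
o,s=lean("back3")
```

```text
[ 363.30039108 -264.2253854   146.035       -23.607     ] [np.float64(0.0138), np.float64(-0.0002), np.float64(0.0039), np.float64(-0.0)]
39.225 tool [ 363.9 -264.5  145.3] F [-0.2  0.2 -0.1] w 0.2754839889161081 tip px None
handle top line: lean 37.18103109535877 z at x=0 -34.91551152179513 39
```

View pics/back3.png

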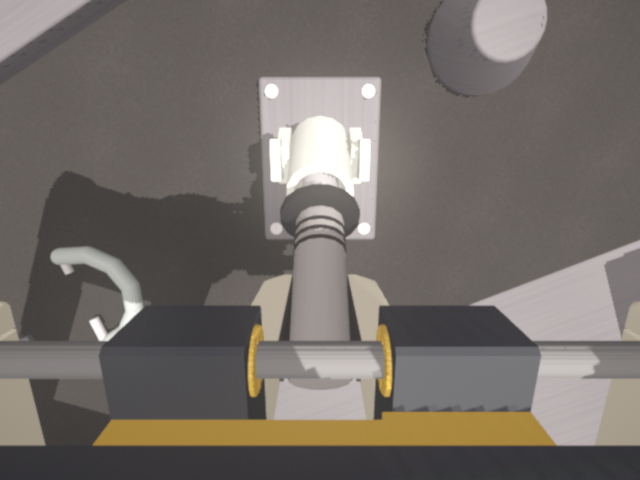

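The nose is in the tube and the collar is just above the rim (about 320,205). Next I align it and seat it with a light grip.

Call:
step_arm(
  plan=[
    {"tx": 0.003, "ty": 0, "tz": 0.001, "yaw": 0, "fingers": 0.01},
    {"tx": 0.006, "ty": 0, "tz": 0.002, "yaw": 0, "fingers": 0.01},
    {"tx": 0.009, "ty": 0, "tz": 0.003, "yaw": 0, "fingers": 0.01},
    {"tx": 0.0115, "ty": 0, "tz": 0.0035, "yaw": 0, "fingers": 0.01},
    {"tx": 0.0135, "ty": 0, "tz": 0.0039, "yaw": 0, "fingers": 0.01},
  ],
  squeeze=12,
)

```text
t: 39.9
tool_pos: [376.0, -269.9, 143.0]
tool_rot: [[0.916, -0.4, 0.0], [-0.4, -0.916, -0.001], [0.001, 0.0, -1.0]]
ft_force: [-3.4, 3.0, 7.2]
grip_width: 0.275
```

Run:
```python
from nav import *
apply(.0135,0,.0039,0)
c=get();print(c)
from lean import lean
o,s=lean("back4")
```

```text
[ 375.67062753 -269.63160869  142.135       -23.607     ]
39.9 tool [ 376.  -269.9  143. ] F [-3.4  3.   7.2] w 0.2752643145196947 tip px (np.float64(318.95652173913044), np.float64(133.56521739130434), 23)
handle top line: lean 32.583959197234776 z at x=0 -36.55022636804852 41
```

View pics/back4.png

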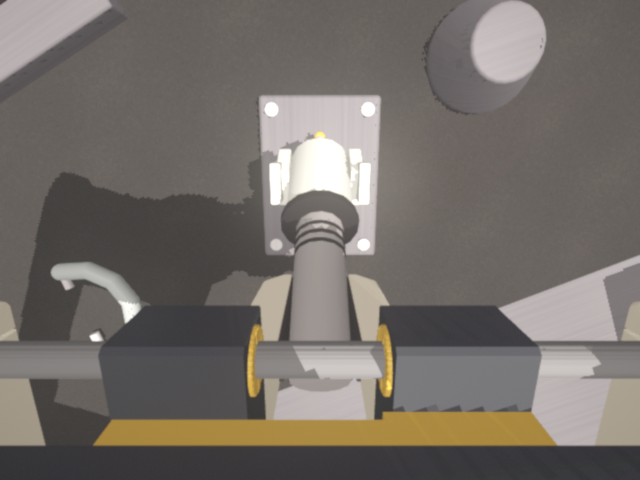

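Call:
step_arm(
  plan=[
    {"tx": 0.002, "ty": 0, "tz": -0.0005, "yaw": 0, "fingers": 0.01},
    {"tx": 0.003, "ty": 0, "tz": -0.001, "yaw": 0, "fingers": 0.01},
    {"tx": 0.003, "ty": 0, "tz": -0.001, "yaw": 0, "fingers": 0.035},
    {"tx": 0.003, "ty": 0, "tz": -0.001, "yaw": 0, "fingers": 0.05},
    {"tx": 0.003, "ty": 0, "tz": -0.001, "yaw": 0, "fingers": 0.06},
  ],
  squeeze=8,
)

```text
t: 40.58
tool_pos: [378.4, -270.8, 143.0]
tool_rot: [[0.916, -0.4, 0.0], [-0.4, -0.916, 0.0], [0.0, -0.0, -1.0]]
ft_force: [0.2, -0.4, -0.0]
grip_width: 0.54
```

Run:
```python
from nav import *
apply(.003,0,-.001,0)
c=get();print(c)
from lean import lean
o,s=lean("back5")
```

```text
[ 378.41956896 -270.83299164  143.135       -23.607     ]
40.575 tool [ 378.4 -270.8  143. ] F [ 0.2 -0.4 -0. ] w 0.5395609195419112 tip px None
handle top line: lean 30.693983194980532 z at x=0 -30.890661165819665 41
```

View pics/back5.png

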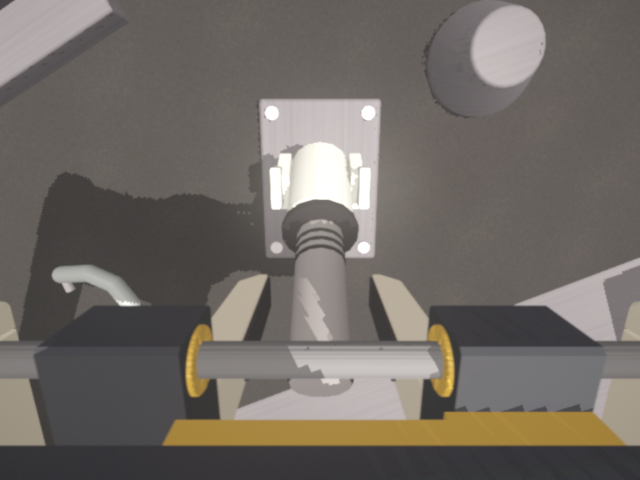

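Call:
step_arm(
  plan=[
    {"tx": 0, "ty": 0, "tz": 0, "yaw": 0, "fingers": 0.08},
    {"tx": 0, "ty": 0, "tz": -0.02, "yaw": 0, "fingers": 0.08},
    {"tx": 0, "ty": 0, "tz": -0.05, "yaw": 0, "fingers": 0.08},
    {"tx": 0, "ty": 0, "tz": -0.09, "yaw": 0, "fingers": 0.08},
    {"tx": 0, "ty": 0, "tz": -0.13, "yaw": 0, "fingers": 0.08},
  ],
  squeeze=8,
)

```text
t: 41.25
tool_pos: [378.3, -270.7, 274.2]
tool_rot: [[0.916, -0.4, -0.0], [-0.4, -0.916, 0.0], [-0.0, -0.0, -1.0]]
ft_force: [0.4, 0.1, -0.6]
grip_width: 0.857
```

Call:
step_arm(
  plan=[
    {"tx": -0.03, "ty": 0, "tz": -0.02, "yaw": 0, "fingers": 0.08},
    {"tx": -0.06, "ty": 0, "tz": -0.03, "yaw": 0, "fingers": 0.08},
    {"tx": -0.06, "ty": 0, "tz": -0.03, "yaw": 0, "fingers": 0.08},
  ],
)

```text
t: 41.62
tool_pos: [323.0, -246.9, 304.7]
tool_rot: [[0.916, -0.401, 0.002], [-0.401, -0.916, -0.002], [0.003, 0.001, -1.0]]
ft_force: [0.8, -0.3, -0.6]
grip_width: 0.857
```

```bash
python3 - <<'E'
from w import *
import cv2
for n in("wrist","scene","side"):
    snap("fin_"+n,n)
E
ls pics | head -30
```

```text
back1.npz
back1.png
back2.npz
back2.png
back3.npz
back3.png
back4.npz
back4.png
back5.npz
back5.png
c10.png
c12.png
c12w.png
c13.png
c15.png
c16.png
c17.png
c18.png
c19.png
c32.png
c34.png
c7.png
c8.png
c8w.png
c9.png
crop1.png
crop2.png
fin_scene.npz
fin_scene.png
fin_side.npz
```

View pics/fin_wrist.png

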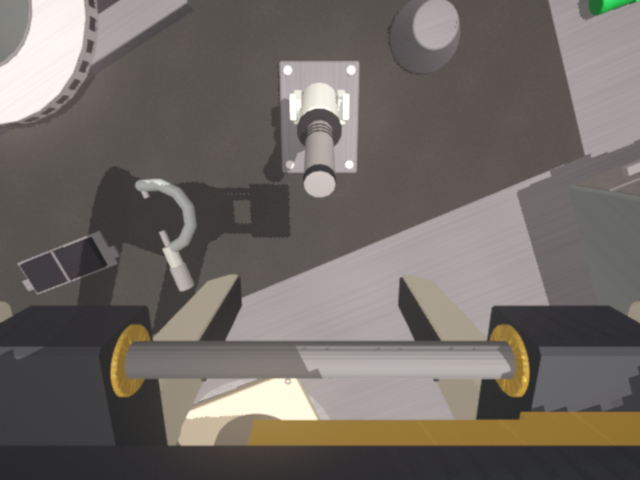

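View pics/fin_scene.png

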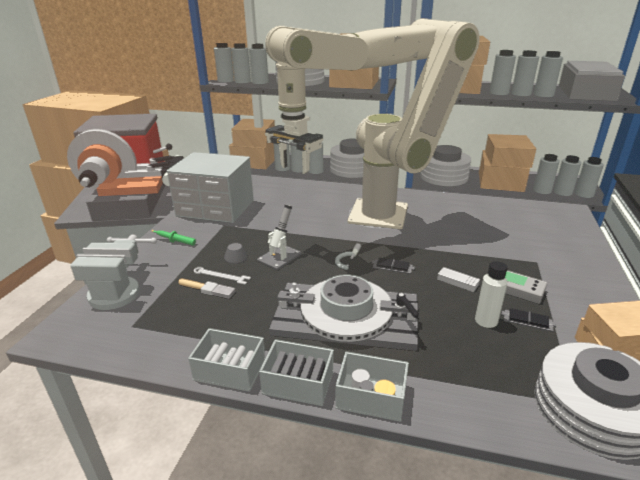

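View pics/fin_side.png

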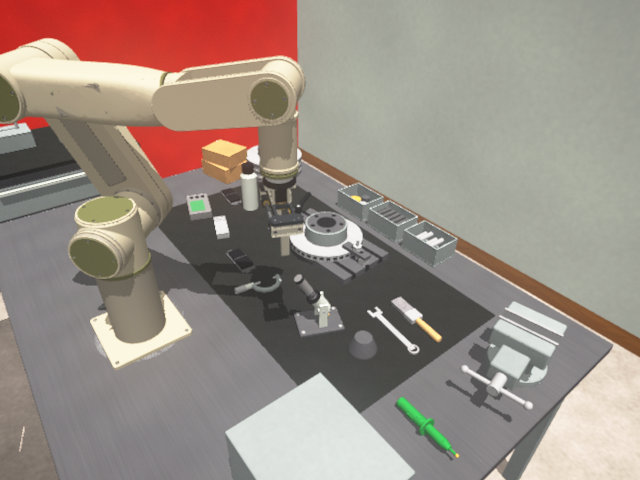

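```bash
ls pics | tail -60 | tr '\n' ' '
```

```text
w19.npz w19.png w2.npz w2.png w20.npz w20.png w21.npz w21.png w22.npz w22.png w23.npz w23.png w24.npz w24.png w25.npz w25.png w26.npz w26.png w26c.png w27.npz w27.png w27c.png w28.npz w28.png w28c.png w29.npz w29.png w2c.png w3.npz w3.png w30.npz w30.png w31.npz w31.png w32.npz w32.png w33.npz w33.png w34.npz w34.png w34c.png w35.npz w35.png w35c.png w36.npz w36.png w36c.png w4.npz w4.png w5.npz w5.png w6.npz w6.png w6c.png w7.npz w7.png w8.npz w8.png wrist0.npz wrist0.png
```

```bash
ls pics | grep -i -E "scene|side"
python3 - <<'E'
import cv2,numpy as np,glob
for n in("scene","side"):
    f=[p for p in glob.glob(f"pics/*{n}*.png") if "fin" not in p]; print(f)
    p=f"pics/{n}0.png"
    a=cv2.imread(p)
    if a is None or a.shape!=(480,640,3): print("no",p);continue
    b=cv2.imread(f"pics/fin_{n}.png"); d=cv2.absdiff(a,b).max(2); cv2.imwrite(f"pics/diff_{n}.png",np.where(d>25,255,d*3).astype('uint8'))
E
```

```text
fin_scene.npz
fin_scene.png
fin_side.npz
fin_side.png
scene0.npz
scene0.png
side0.npz
side0.png
['pics/scene0.png']
['pics/side0.png']
```

View pics/diff_scene.png

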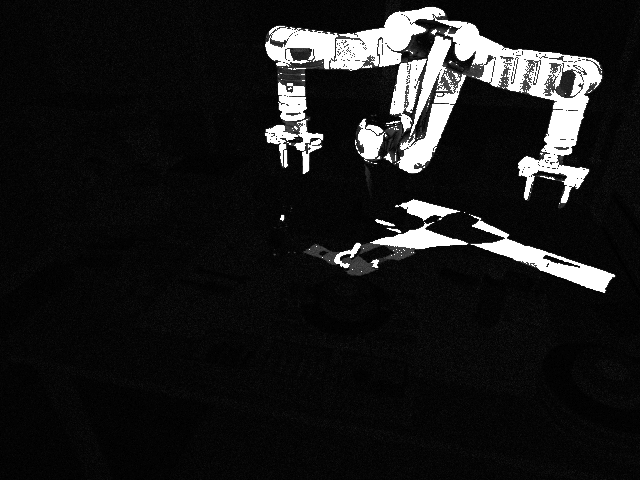

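View pics/diff_side.png

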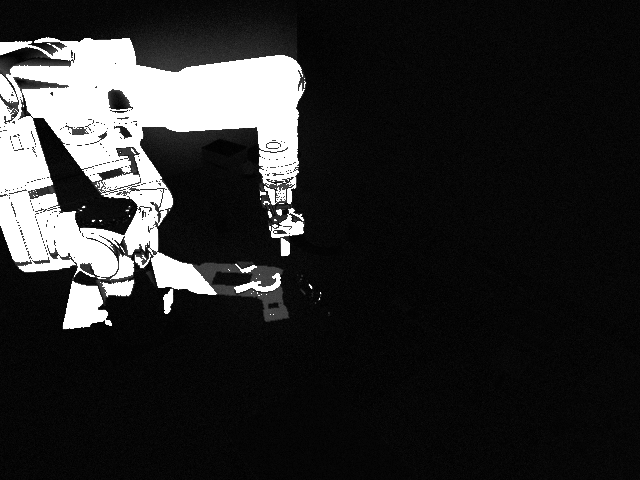

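Run:
```python
import cv2,numpy as np
o=[]
for n,(x,y) in(("scene",(255,190)),("side",(225,245))):
    r=[cv2.resize(cv2.imread(p)[y:y+95,x:x+130],None,fx=3,fy=3,interpolation=cv2.INTER_CUBIC) for p in(f"pics/{n}0.png",f"pics/fin_{n}.png")]
    o.append(np.hstack(r))
cv2.imwrite("pics/cmpf.png",np.vstack(o))
```

```text
(no output)
```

View pics/cmpf.png

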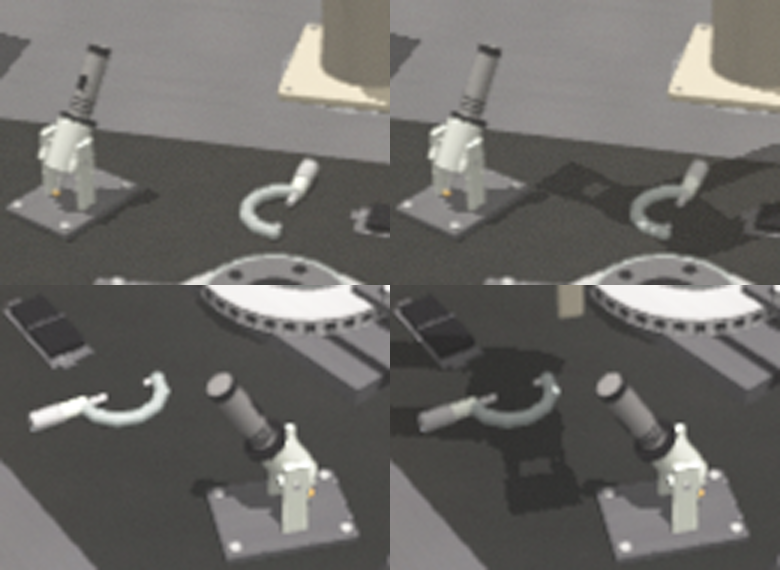

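```bash
python3 -c "
from workcell import manip
print(manip.get_obs()['t']);print(manip.job_done())"
```

```text
41.775
the job is handed in; nothing more can be done
None
```

I zeroed the probe on the reference block, scanned the seam from point 0 to point 6 in one unbroken pass, hung the probe back in its stand and let go. I handed the job in at 41.8 s, but a slip along the way may count against it.

- **Zeroing:** The probe stood upright to within 0.3°, with the tip pressed in about 4 mm for more than 1.7 s.
- **Slip after zeroing:** While I was re-angling the probe at the stand it slipped and fell on the bench beside the stand. I picked it up, put it back in the stand and gripped it afresh before the scan. I did not zero it again.
- **Seam pass:** The tip stayed pressed in about 2.5 to 4.8 mm of its 12 mm travel, 0 to 1 mm from the hat wall. The probe leaned about 37° instead of 35°. My fix on the disc puts the start up to about 1.5 mm past point 0 and the finish 0.5 to 2.5 mm past point 6.
- **Return:** The collar sits on the rim and the handle leans 30.7°, against 30° for the tube. The probe is turned about its own axis compared with the start.
- **Final checks:** Before-and-after pictures from the scene and side cameras differ only in the arm, its shadow and the probe's turn. No other object had moved, and no check disagreed.

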